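Fit the snap ring to the tube mixer's spindle and hold it spread at the groove

TASK

First slide the black grip of the spindle lock on the uncovered tube mixer fully home, to the end of its track away from where it starts. Then squeeze the ring pliers standing in the loading stand all the way, so that their tips spread the snap ring lying there, lift pliers and ring out together, and lower the spread ring over the top of the mixer's upright spindle until it is level with the groove, centred and clear of the spindle. Finish holding it there: keep the pliers squeezed and the ring spread and level with the groove, let nothing go and put nothing down, and leave everything else on the bench where it stands.

Things in the scene. Friction and masses are not known exactly. Their poses are not given: they have to be found in the camera images.
- lock (a joint): travel of the spindle lock's grip along its track, in m: the grip starts between 0 and 0.02, the end stop to reach is at 0.060; it moves along the mixer's +y axis with about 2 N of friction and stays where it is left
- lock_top (a point): centre of the top of the black lock grip, an upright block 28 (mixer's x) by 20 (mixer's y, its sliding direction) by 40 mm high, top 99.5 mm above the bench, on a low aluminium track 40 mm wide, 110 mm long, 14 mm high; the track lies along the mixer's y, its middle 100 mm from the spindle on the -x side
- mixer: white tube mixer with its cover off, fixed to the bench, housing 230 by 210 by 45 mm high; origin on the bench under the spindle axis, z up; the lock's track is on its -x side. Around the spindle an aluminium rotor disc, 110 mm across, top 58 mm above the bench, and a hub 38 mm across, top 66 mm above the bench
- groove (a point): centre of the groove in the upright steel spindle, on the spindle's axis, 88 mm above the bench. Spindle 24 mm in diameter, top 106 mm above the bench (edge chamfered); the groove is 11 mm high and 19 mm in diameter. The spindle does not turn
- stand: light grey loading stand fixed to the bench, base 120 x 100 x 10 mm; origin under its centre. A platform 30 mm high with a 14 mm slot along y carries the ring; two uprights at x = +-38 mm, 93.5 mm high, up to 36 mm wide in y, carry the ends of the pliers' crossbar between cheeks 9 mm higher (2.5 mm play each way in y; free upwards)
- ring: steel snap ring of two sprung halves on thin guide rods, 5 mm thick; origin at its centre at mid-thickness, z its axis. Halves part along y. At rest 52 mm long in y over its two ears, 44 mm in x, opening 20 mm; fully spread it clears the spindle by 3.5 mm. The pliers' tips stand in its ear holes. Starts flat on the stand's platform, centre 32.5 mm above the bench; 55 g
- ring_left (a joint): outward travel of the +y half of the ring, m: 0 at rest, about 0.008 when the pliers are fully squeezed; sprung inwards, 3 to 6 N
- ring_right (a joint): outward travel of the -y half of the ring, the same
- pliers: dark steel ring pliers upright in the stand, tips in the ring's ears; origin mid-crossbar (92 x 22 x 10 mm), 98.5 mm above the bench at the start, z up. Two arms hinged at y = +-13 mm: handle plates above, 72 mm tips with outward toes below. Squeezing the handles along y spreads the tips along y; the toes then carry the ring, its centre 67 to 68 mm below this origin. 260 g, times 0.8 to 1.3
- pliers_grip (a point): point midway between the grey handle plates, 55 mm above the crossbar's middle: where to squeeze, along y. Plates 24 mm wide (x), 36 mm high, top 18 mm above this point; over their outer faces 56 mm at rest (62 at the top edge), 34 mm fully squeezed, then against a stop. A full squeeze takes about 12 N; 20 N or more holds it
- pliers_left (a joint): turn of the +y arm, rad: 0 at rest, 0.20 fully squeezed against its stop
- pliers_right (a joint): turn of the -y arm, the same

How it is judged:
On the way, in this order (a step that is already met when the one before it is completed fails the run):
1. the spindle lock is at its end stop (value of joint lock above 0.056 m), for 0.2 s.
2. the ring, spread by the squeezed pliers, is lifted out of the stand (value of joint each of ring_left, ring_right above 0.006 m and value of joint each of pliers_left, pliers_right above 0.17 rad and distance of ring from where it was at the start of the episode above 0.03 m and height (world z) of ring above 0.06 m and contact force between ring and pliers above 1 N), for 0.2 s.
3. the spread ring is over the spindle's top (value of joint each of ring_left, ring_right above 0.006 m and horizontal distance between ring and groove below 0.006 m and height (world z) of ring below 0.104 m), for 0.1 s.
At the end, for the whole second after the job is handed in: Lock within 4 mm of its end; fingers squeeze the pliers (arms past 0.17 rad, over 3 N); both ring halves spread over 6 mm; ring within 3.5 mm of the groove in height, 4.5 mm of the axis, tilt under 0.12 rad, still, carried by the pliers; ring and pliers press on the mixer under 1.5 N (value of joint lock above 0.056 m and value of joint each of ring_left, ring_right above 0.006 m and value of joint each of pliers_left, pliers_right above 0.17 rad and horizontal distance between ring and groove below 0.0045 m and z of ring in the frame of groove between -0.0035 and 0.0035 m and angle between ring's own z axis and vertical below 0.12 rad and contact force between each of ring, pliers and mixer below 1.5 N and contact force between the fingers and pliers above 3 N and contact force between ring and pliers above 1 N and linear speed of ring below 0.02 m/s); the arm keeps its last pose, push and grip.
It fails at once if a bystander is disturbed: moved more than 40 mm (distance of any of wash_bottle, beaker, stopper, washer, wrench, jar, rotor_nut from where it was at the start of the episode above 0.04 m).
It also fails if it takes over 58 s, if anything falls off the work surface, if the arm or the gripper's body presses on something with over 40 N, if the wrist force passes 120 N, or if a joint passes its speed limit or range.

ROBOT

A 6-joint arm with a two-finger parallel gripper is mounted at the origin on the work surface. World frame = base frame: x ahead of the robot, y to its left, z up, the work surface at z = 0. Lengths are in m, angles in rad, forces in N, time in s.
With the tool pointing down it reaches from about 0.35 to 0.85 m from the base axis. Payload 8.1 kg.
Tool frame: the origin (TCP) lies at the very end of the fingers, on their centre line; the grasp point (between the pads) lies 19 mm behind it (ctrl.pinch_z is the z of the grasp point in the tool frame, in m); z points along the fingers, x is the direction in which the jaws open and shut, and the axes are right-handed (so a half turn about z gives the same grasp; the last joint's range is limited). The gripper opens to 85 mm and grips with 20 to 120 N. Pads are 22 mm wide; open, the fingers measure 114 mm over their backs; the gripper's body (76 mm by 85 mm) begins 54 mm behind the grasp point. The pads swing forward as they close: fully open they stand 13 mm farther back than shut.
Start: joints at [-1.323, 0.13, 1.488, -0, 1.523, -0.085], TCP at [0.196, -0.567, 0.203] pointing down, gripper open.
Joint ranges: [-2.96, 2.96], [-0.89, 2.26], [0.02, 2.5], [-1.34, 4.48], [0, 2.73], [-2.66, 2.66]. Speed limits (rad/s): [2.39, 2.39, 2.79, 3.14, 3.14, 3.14].

INTERFACE

Orientations are given as a rotation vector (axis times angle).
In Python, from plant import ctrl gives the robot as it stands. The module is installed in compiled form; this text tells all that it offers.
- The arm moves only by the tool drive_tool, never from a script. Its arguments are lists of equal length, an entry for each row: "offset": the shift along the tool's x, y, z each as a share of 0.5 m, from -1 to 1, a list of three; "delta_rot": the turn, a rotation vector about the tool's x, y, z each as a share of 30 degrees, from -1 to 1, a list of three; "fingers": the finger opening in mm, from 0 to 85.4. A call has 1 to 5 rows; each row shifts and turns the commanded pose from where the row before left it, along the tool's axes as they then stand; what a row does not reach is not made up. A row lasts 1/12 s, in which the tool goes at most 41.7 mm and 7.16 degrees, less where a joint would pass 70% of its speed; a pose out of reach is approached as far as the arm can. A call with a number of a shift or a turn outside -1 to 1 is refused whole. A call with a gripper value outside its range is refused whole. The fingers move at their own pace and stop on an object; "grip_force" is the grip in N (left out, the last holds). Time passes only in rows, so rows that do not move let the fingers close. It gives the time, the measured TCP pose, the force and the opening at its end, in the units of the state.
- ctrl.state(): the state, without advancing time (a new reading comes with each control period).
- ctrl.read_camera(name): name is "side" or "top"; returns (picture, depth): 400x640x3 uint8, red, green, blue; 400x640 float32, m along the optical axis (not along the pixel's ray), 0 where there is no reading.
- ctrl.camera_params(name): a dict with "fx", "fy", "cx", "cy" (pixels), "extrinsics" (4x4, takes a point from camera to world coordinates). Camera axes: x right, y down, z forward; pixel columns grow to the right and rows downward; lengths in m; the calibration is good to about 2 mm. A picture is of the moment at which its call begins. camera_params takes no time and is no camera call.
- ctrl.hand_in(): hands the job in, once; it reports no verdict.
The state is a dict: "t": time; "q": joint angles; "dq": joint speeds; "joint_efforts": joint torques, N m; "ee_pos": TCP position; "tool_rot": TCP orientation; "wrist_force": force on the tool from outside, world axes, zero at the start; "wrist_torque": the same for the moment, N m; "finger_gap": opening from 0.0 (shut) to 1.0 (fully open).
Only numpy, scipy, OpenCV 4.12 (cv2) and the standard library are available. Lean on these libraries where they do the work, as an engineer would, in place of code of your own. Each camera call takes 0.05 s, during which the arm holds its last target.

## Working session

There is one attempt and no reset: what is moved stays moved. The work goes in short steps, Python scripts to look and compute and a tool call to move; the robot and the scene stay as the last step left them, time stands still between calls to the robot, and variables do not carry over. Pictures are saved under pics/ and viewed, and the job is handed in when it is done.

Besides the shell and the picture viewer there is one more tool, called after "Emit:" in YAML: its name, and indented under it one key for each argument. drive_tool: Moves the arm, as the interface text tells. Its arguments: {"type":"object","properties":{"offset":{"type":"array","items":{"type":"array","items":{"type":"number"}}},"delta_rot":{"type":"array","items":{"type":"array","items":{"type":"number"}}},"fingers":{"type":"array","items":{"type":"number"}},"grip_force":{"type":"number"}},"required":["offset","delta_rot","fingers"]}

```bash
mkdir -p pics
cat > h.py <<'E'
import numpy as np, cv2
from plant import ctrl
def snap(n,tag):
    im,d=ctrl.read_camera(n); cv2.imwrite(f'pics/{tag}.png',im[:,:,::-1]); np.save(f'pics/{tag}.npy',d); return im,d
def w(n,u,v,z):
    p=ctrl.camera_params(n);T=np.array(p['extrinsics']);P=np.array([(u-p['cx'])/p['fx']*z,(v-p['cy'])/p['fy']*z,z,1]);return (T@P)[:3]
def cloud(n,d):
    p=ctrl.camera_params(n);T=np.array(p['extrinsics']);v,u=np.mgrid[:d.shape[0],:d.shape[1]]
    P=np.stack([(u-p['cx'])/p['fx']*d,(v-p['cy'])/p['fy']*d,d],-1);return P@T[:3,:3].T+T[:3,3]
def proj(n,X):
    p=ctrl.camera_params(n);T=np.linalg.inv(np.array(p['extrinsics']));c=T[:3,:3]@np.array(X)+T[:3,3];return c[0]/c[2]*p['fx']+p['cx'],c[1]/c[2]*p['fy']+p['cy']
E
python3 - <<'E'
from h import *
np.set_printoptions(precision=4,suppress=True)
for n in('top','side'):
    snap(n,n+'0'); p=ctrl.camera_params(n); print(p)
s=ctrl.state();print(s)
E
```

```text
{'fx': 395.1491427994129, 'fy': 395.1491427994129, 'cx': 319.25301596858515, 'cy': 194.66576875699067, 'extrinsics': array([[ 0.011 , -0.9987,  0.0492,  0.4803],
       [-0.9997, -0.0098,  0.0241,  0.0057],
       [-0.0236, -0.0495, -0.9985,  0.7858],
       [ 0.    ,  0.    ,  0.    ,  1.    ]])}
{'fx': 372.7461342911527, 'fy': 372.7461342911527, 'cx': 323.20725135766475, 'cy': 199.82831962617414, 'extrinsics': array([[-0.8135, -0.2905,  0.5038,  0.183 ],
       [-0.5816,  0.4121, -0.7014,  0.4953],
       [-0.0039, -0.8636, -0.5042,  0.471 ],
       [ 0.    ,  0.    ,  0.    ,  1.    ]])}
{'t': 0.1, 'q': array([-1.3234,  0.1311,  1.4892, -0.    ,  1.523 , -0.0854]), 'dq': array([ 0.0017, -0.0023, -0.0029, -0.0003, -0.0012,  0.0005]), 'joint_efforts': array([  0.0023, -57.0955, -50.1941,  -0.0001,   0.0081,   0.    ]), 'ee_pos': array([ 0.1959, -0.5665,  0.2017]), 'tool_rot': array([-2.5579,  1.8221,  0.0021]), 'wrist_force': array([ 0.0374, -0.0881,  0.2328]), 'wrist_torque': array([ 0.0046,  0.033 , -0.0258]), 'finger_gap': 1.002701801565958}
```

View pics/top0.png

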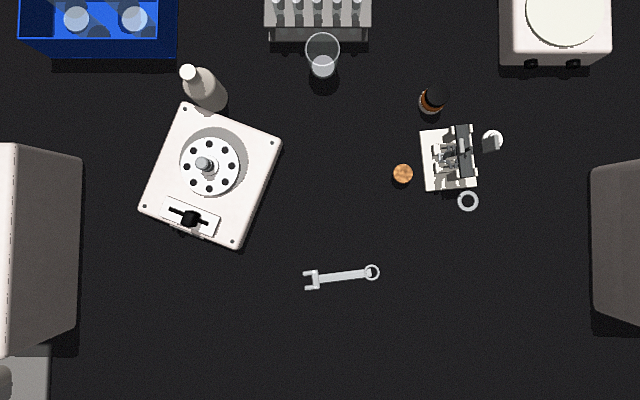

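View pics/side0.png

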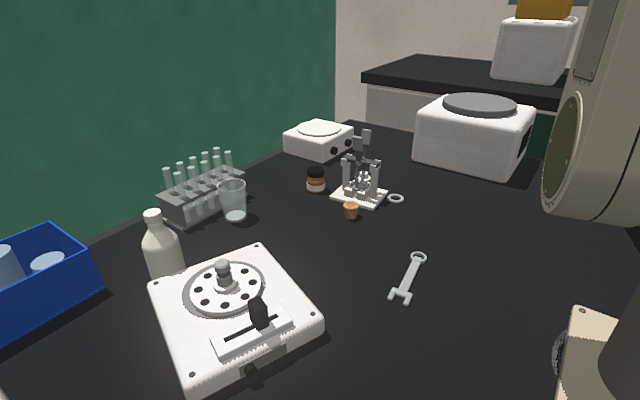

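Run:
```python
import cv2,numpy as np
a=cv2.imread('pics/top0.png')
l=cv2.resize(a[95:255,130:290],None,fx=5,fy=5,interpolation=cv2.INTER_CUBIC)[:600]
cv2.imwrite('pics/c1.png',cv2.resize(a[100:250,130:290],(640,600),interpolation=cv2.INTER_CUBIC))
cv2.imwrite('pics/c2.png',cv2.resize(a[110:210,390:510],(720,600),interpolation=cv2.INTER_CUBIC))
b=cv2.imread('pics/side0.png')
cv2.imwrite('pics/c3.png',cv2.resize(b[120:220,300:420],(720,600),interpolation=cv2.INTER_CUBIC))
```

```text
(no output)
```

View pics/c1.png

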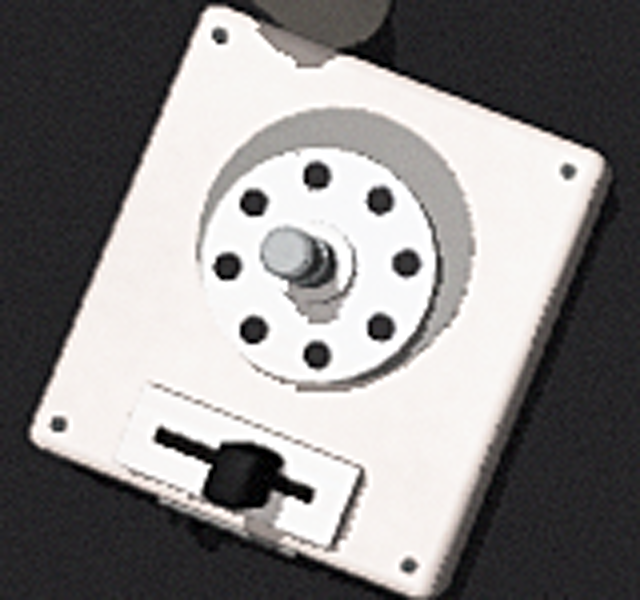

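View pics/c2.png

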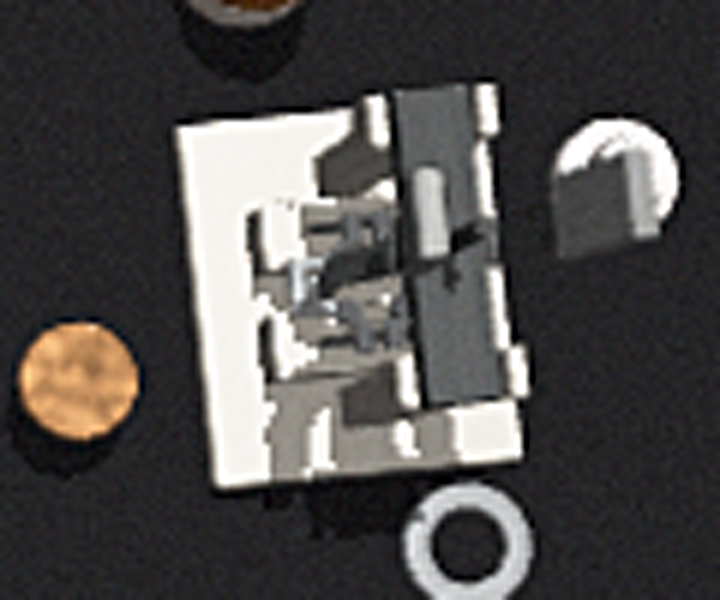

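View pics/c3.png

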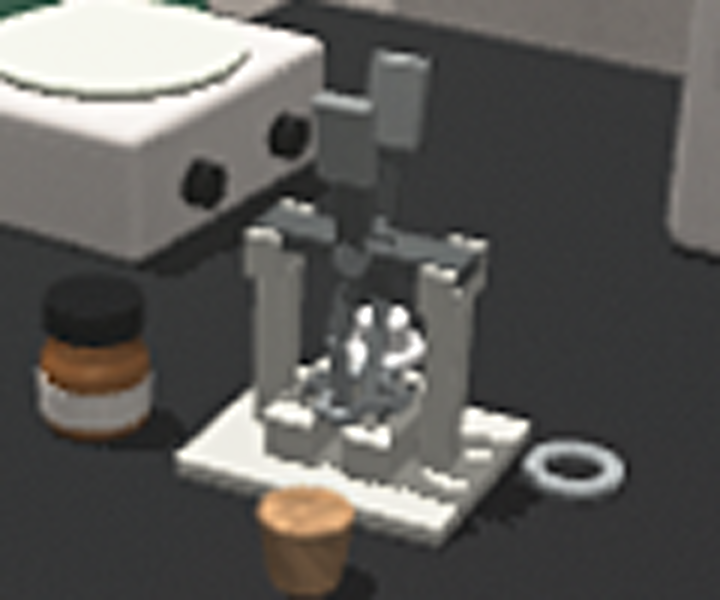

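Run:
```python
from h import *
np.set_printoptions(precision=4,suppress=True)
d=np.load('pics/top0.npy');P=cloud('top',d);im=cv2.imread('pics/top0.png')
def box(u0,v0,u1,v1,z0,z1):
    m=np.zeros(d.shape,bool);m[v0:v1,u0:u1]=1
    m&=(d>0)&(P[...,2]>z0)&(P[...,2]<z1);return m
def rep(n,m):
    q=P[m];
    r=cv2.minAreaRect((q[:,:2]*1000).astype(np.float32));print(n,m.sum(),'mean',q.mean(0),'zmed',np.median(q[:,2]),'rect',r)
rep('bench',box(250,180,380,250,-.05,.02))
rep('spindle top',box(190,150,225,180,.095,.12))
rep('lock',box(170,200,220,240,.09,.11))
rep('housing',box(130,95,290,255,.036,.054))
rep('rotor',box(170,130,245,205,.054,.0625))
rep('standbase',box(415,115,482,196,.004,.017))
rep('cross',box(440,115,482,196,.092,.12))
rep('handleL',box(450,115,470,160,.14,.19))
rep('handleR',box(480,115,510,160,.14,.19))
rep('nut?',box(480,115,510,160,.003,.06))
for n in['top']:
  for v in range(130,152,3): print(v,[round(float(P[v,u,2]*1000)) for u in range(455,505,3)])
d=np.load('pics/side0.npy');P=cloud('side',d)
rep('S bench',box(300,300,380,380,-.05,.02))
rep('S spindle top',box(205,250,240,275,.102,.112))
rep('S lock',box(240,285,275,335,.09,.11))
rep('S cross',box(335,145,390,175,.092,.11))
rep('S handles',box(345,125,375,155,.135,.19))
rep('S hL',box(350,130,362,155,.135,.19))
rep('S hR',box(362,125,375,150,.135,.19))
```

```text
bench 8638 mean [0.4777 0.0282 0.0008] zmed 0.0007872767943442049 rect ((479.82757568359375, 33.956336975097656), (137.5924530029297, 257.1351623535156), 0.697576642036438)
spindle top 163 mean [0.5675 0.2272 0.1054] zmed 0.10611317303177126 rect ((568.2210083007812, 228.1990509033203), (23.2689151763916, 22.473403930664062), 40.0970344543457)
lock 194 mean [0.4707 0.2515 0.0991] zmed 0.09959369771370324 rect ((470.6370544433594, 252.81320190429688), (19.93916893005371, 28.05088996887207), 66.8031005859375)
housing 9187 mean [0.5593 0.2265 0.0456] zmed 0.045791122035538256 rect ((568.0650634765625, 228.0556640625), (209.20643615722656, 272.85101318359375), 69.13985443115234)
rotor 2401 mean [0.5649 0.2296 0.0589] zmed 0.058920730236092234 rect ((551.9363403320312, 233.011962890625), (109.60713958740234, 141.7960968017578), 75.6496810913086)
standbase 1557 mean [ 0.5808 -0.2133  0.0102] zmed 0.010281792810271417 rect ((599.0133056640625, -228.3134002685547), (123.45582580566406, 150.8811492919922), 83.88880920410156)
cross 816 mean [ 0.5913 -0.2271  0.1036] zmed 0.10354830826314376 re
[... 1776 characters left out ...]
9902344)
S cross 320 mean [ 0.5872 -0.2236  0.1007] zmed 0.10192148951227309 rect ((590.7988891601562, -228.32452392578125), (92.30844116210938, 39.60765838623047), 6.184409141540527)
S handles 281 mean [ 0.5894 -0.2258  0.1543] zmed 0.1546930125344151 rect ((590.81982421875, -229.13294982910156), (24.074188232421875, 63.73383331298828), 5.642069339752197)
S hL 134 mean [ 0.5886 -0.2026  0.1544] zmed 0.15421798820576574 rect ((590.7257080078125, -223.5198516845703), (23.158008575439453, 52.5434684753418), 5.642069339752197)
S hR 146 mean [ 0.5903 -0.2473  0.1543] zmed 0.15487351068132904 rect ((581.84130859375, -234.2606201171875), (21.827455520629883, 59.30135726928711), 30.364852905273438)
```

```bash
cat >> h.py <<'E'
from scipy.spatial.transform import Rotation as Ro
def plan(wps,step=0.040,pose=None):
    """wps: list of (xyz, yaw deg of tool x in world or None). prints rows"""
    s=ctrl.state()
    p=np.array(s['ee_pos']) if pose is None else np.array(pose[0],float); R=Ro.from_rotvec(s['tool_rot']) if pose is None else pose[1]
    O=[];D=[]
    for t,yaw in wps:
        t=np.array(t,float)
        if yaw is None: Rt=R
        else:
            a=np.radians(yaw);x=np.array([np.cos(a),np.sin(a),0]);z=np.array([0,0,-1.]);Rt=Ro.from_matrix(np.stack([x,np.cross(z,x),z],1))
        dr=(R.inv()*Rt).as_rotvec(); n=int(max(1,np.ceil(np.linalg.norm(t-p)/step),np.ceil(np.linalg.norm(dr)/np.radians(7.0))))
        dp=(t-p)/n
        for i in range(n):
            o=np.round(R.inv().apply(dp)/0.5,4); r=np.round(dr/n/np.radians(30),4)
            O.append(o.tolist());D.append(r.tolist()); p=p+R.apply(o*.5); R=R*Ro.from_rotvec(r*np.radians(30))
    for i in range(0,len(O),5): print('offset',O[i:i+5],'\n  rot',D[i:i+5])
    return p,R
E
python3 - <<'E'
from h import *
plan([((.42,-.2,.26),-20.9),((.4575,.2215,.2),-20.9)])
E
```

```text
offset [[-0.0497, -0.0603, -0.0105], [-0.0448, -0.064, -0.0105], [-0.0395, -0.0674, -0.0105], [-0.0341, -0.0703, -0.0105], [-0.0284, -0.0728, -0.0106]] 
  rot [[-0.0002, 0.0003, -0.1516], [-0.0002, 0.0003, -0.1516], [-0.0002, 0.0003, -0.1516], [-0.0002, 0.0003, -0.1516], [-0.0002, 0.0003, -0.1516]]
offset [[-0.0225, -0.0748, -0.0106], [-0.0165, -0.0763, -0.0106], [-0.0104, -0.0774, -0.0106], [-0.0042, -0.078, -0.0106], [0.002, -0.0781, -0.0106]] 
  rot [[-0.0002, 0.0003, -0.1516], [-0.0002, 0.0003, -0.1516], [-0.0002, 0.0003, -0.1516], [-0.0002, 0.0003, -0.1516], [-0.0002, 0.0003, -0.1516]]
offset [[0.0082, -0.0777, -0.0106], [-0.021, -0.074, 0.0109], [-0.021, -0.074, 0.0109], [-0.021, -0.074, 0.0109], [-0.021, -0.074, 0.0109]] 
  rot [[-0.0002, 0.0003, -0.1516], [0.0001, -0.0, -0.0], [0.0001, -0.0, -0.0], [0.0001, -0.0, -0.0], [0.0001, -0.0, -0.0]]
offset [[-0.021, -0.074, 0.0109], [-0.021, -0.074, 0.0109], [-0.021, -0.074, 0.0109], [-0.021, -0.074, 0.0109], [-0.021, -0.074, 0.0109]] 
  rot [[0.0001, -0.0, -0.0], [0.0001, -0.0, -0.0], [0.0001, -0.0, -0.0], [0.0001, -0.0, -0.0], [0.0001, -0.0, -0.0]]
offset [[-0.021, -0.074, 0.0109], [-0.021, -0.074, 0.0109]] 
  rot [[0.0001, -0.0, -0.0], [0.0001, -0.0, -0.0]]
```

Emit:
drive_tool:
  offset:
    - [-0.05, -0.06, -0.0105]
    - [-0.045, -0.064, -0.0105]
    - [-0.04, -0.067, -0.0105]
    - [-0.034, -0.07, -0.0105]
    - [-0.028, -0.073, -0.0105]
  delta_rot:
    - [0, 0, -0.15]
    - [0, 0, -0.15]
    - [0, 0, -0.15]
    - [0, 0, -0.15]
    - [0, 0, -0.15]
  fingers: [0, 0, 0, 0, 0]
  grip_force: 30

```text
t: 0.52
ee_pos: [0.2981, -0.3987, 0.2286]
tool_rot: [-2.867, 1.284, 0.001]
wrist_force: [1.0, -0.1, -0.3]
finger_gap: 0.292
```

Emit:
drive_tool:
  offset:
    - [-0.0225, -0.075, -0.0105]
    - [-0.0165, -0.076, -0.0105]
    - [-0.01, -0.077, -0.0105]
    - [-0.004, -0.078, -0.0105]
    - [0.002, -0.078, -0.0105]
  delta_rot:
    - [0, 0, -0.15]
    - [0, 0, -0.15]
    - [0, 0, -0.15]
    - [0, 0, -0.15]
    - [0, 0, -0.15]
  fingers: [0, 0, 0, 0, 0]

```text
t: 0.93
ee_pos: [0.401, -0.2331, 0.2552]
tool_rot: [-3.063, 0.699, 0.0]
wrist_force: [0.9, -0.8, 0.2]
finger_gap: -0.006
```

Emit:
drive_tool:
  offset:
    - [0.008, -0.078, -0.0105]
    - [-0.021, -0.074, 0.011]
    - [-0.021, -0.074, 0.011]
    - [-0.021, -0.074, 0.011]
    - [-0.021, -0.074, 0.011]
  delta_rot:
    - [0, 0, -0.15]
    - [0, 0, 0]
    - [0, 0, 0]
    - [0, 0, 0]
    - [0, 0, 0]
  fingers: [0, 0, 0, 0, 0]

```text
t: 1.35
ee_pos: [0.4359, -0.0466, 0.2379]
tool_rot: [-3.087, 0.584, 0.0]
wrist_force: [1.0, -0.4, 0.1]
finger_gap: 0.004
```

Emit:
drive_tool:
  offset:
    - [-0.021, -0.074, 0.011]
    - [-0.021, -0.074, 0.011]
    - [-0.021, -0.074, 0.011]
    - [-0.021, -0.074, 0.011]
    - [-0.021, -0.074, 0.011]
  delta_rot:
    - [0, 0, 0]
    - [0, 0, 0]
    - [0, 0, 0]
    - [0, 0, 0]
    - [0, 0, 0]
  fingers: [0, 0, 0, 0, 0]

```text
t: 1.77
ee_pos: [0.4545, 0.1448, 0.2105]
tool_rot: [3.087, -0.584, -0.0]
wrist_force: [0.1, -0.3, 0.4]
finger_gap: 0.001
```

Run:
```python
from h import *
s=ctrl.state();print(s['ee_pos'],s['tool_rot'],s['wrist_force'],s['finger_gap'])
plan([((.4575,.2215,.13),-20.9),((.4575,.2215,.073),-20.9)])
```

```text
[0.45453869 0.1448431  0.21045511] [ 3.08673507e+00 -5.84002788e-01 -1.53605592e-04] [ 0.07324122 -0.32261138  0.35258729] 0.0010269051751744234
offset [[-0.0168, -0.0483, 0.0536], [-0.0167, -0.0483, 0.0536], [-0.0165, -0.0484, 0.0536], [-0.0, -0.0, 0.0571], [-0.0, -0.0, 0.0571]] 
  rot [[0.0001, 0.0, -0.0059], [0.0001, 0.0, -0.0059], [0.0001, 0.0, -0.0059], [-0.0, 0.0001, 0.0001], [-0.0, 0.0001, 0.0001]]
```

Emit:
drive_tool:
  offset:
    - [-0.017, -0.048, 0.053]
    - [-0.017, -0.048, 0.053]
    - [-0.016, -0.048, 0.053]
    - [0, 0, 0.03]
    - [0, 0, 0]
  delta_rot:
    - [0, 0, 0]
    - [0, 0, 0]
    - [0, 0, 0]
    - [0, 0, 0]
    - [0, 0, 0]
  fingers: [0, 0, 0, 0, 0]

```text
t: 2.18
ee_pos: [0.4544, 0.2191, 0.1115]
tool_rot: [3.083, -0.579, -0.011]
wrist_force: [-1.3, -0.3, 0.1]
finger_gap: -0.001
```

Run:
```python
from h import *
s=ctrl.state();print(s['ee_pos'],s['tool_rot'],s['wrist_force'],s['finger_gap'])
plan([((.4575,.2215,.073),-20.9)])
```

```text
[0.45443413 0.21913945 0.11146729] [ 3.08338922 -0.5794078  -0.01124169] [-1.34880339 -0.32413125  0.07031419] -0.0006476202499561115
offset [[0.0045, -0.007, 0.0769]] 
  rot [[0.0104, 0.012, -0.0128]]
```

Emit:
drive_tool:
  offset:
    - [0, -0.007, 0.038]
    - [0.003, 0, 0.038]
    - [0, 0, 0]
    - [0, 0, 0]
  delta_rot:
    - [0, 0, 0]
    - [0, 0, 0]
    - [0, 0, 0]
    - [0, 0, 0]
  fingers: [0, 0, 0, 0]

```text
t: 2.52
ee_pos: [0.4602, 0.2209, 0.0785]
tool_rot: [3.086, -0.585, -0.002]
wrist_force: [0.2, 0.4, 1.1]
finger_gap: -0.002
```

Run:
```python
from h import *
s=ctrl.state();print(s['ee_pos'],s['tool_rot'],s['wrist_force'],s['finger_gap'])
im,d=snap('side','s1')
cv2.imwrite('pics/s1c.png',cv2.resize(im[220:400,130:350,::-1],(733,600)))
for dd in (.012,.054): 
  e=np.array([.4575,.2215])+dd*np.array([.357,.934]);plan([((e[0],e[1],.073),-20.9)])
```

```text
[0.46024182 0.22093435 0.07852924] [ 3.08553798e+00 -5.85139426e-01 -2.32176396e-03] [0.22953544 0.41177991 1.10854347] -0.0015130678249428565
offset [[-0.0072, -0.0216, 0.0133]] 
  rot [[-0.0004, -0.0007, -0.0193]]
offset [[-0.004, -0.0528, 0.0066], [-0.0037, -0.0528, 0.0066]] 
  rot [[-0.0002, -0.0004, -0.0096], [-0.0002, -0.0004, -0.0096]]
```

View pics/s1c.png

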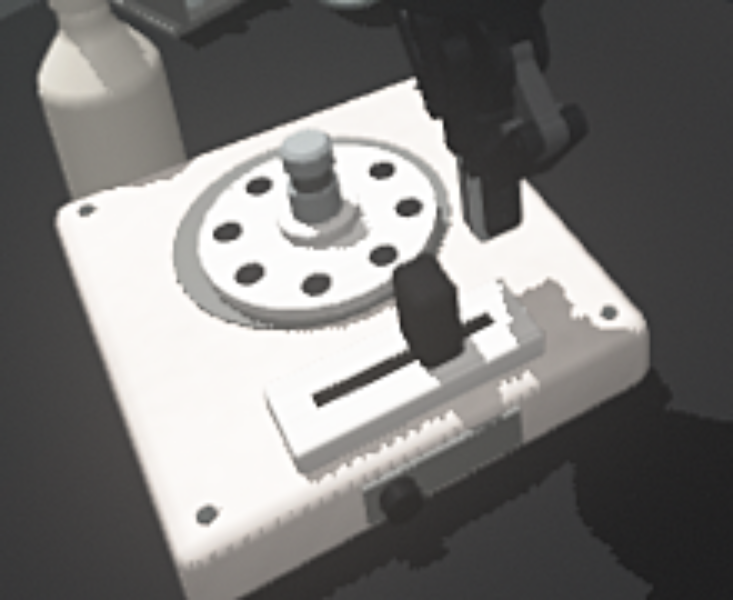

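Emit:
drive_tool:
  offset:
    - [-0.005, -0.02, 0.005]
    - [0, -0.02, 0]
    - [0, -0.02, 0]
    - [0, -0.02, 0]
    - [0, 0, 0]
  delta_rot:
    - [0, 0, 0]
    - [0, 0, 0]
    - [0, 0, 0]
    - [0, 0, 0]
    - [0, 0, 0]
  fingers: [0, 0, 0, 0, 0]

```text
t: 2.98
ee_pos: [0.474, 0.2622, 0.0767]
tool_rot: [-3.086, 0.582, -0.002]
wrist_force: [0.4, -0.5, -0.5]
finger_gap: -0.001
```

Emit:
drive_tool:
  offset:
    - [0, -0.01, 0]
    - [0, -0.008, 0]
    - [0, -0.004, 0]
    - [0, 0, 0]
  delta_rot:
    - [0, 0, 0]
    - [0, 0, 0]
    - [0, 0, 0]
    - [0, 0, 0]
  fingers: [0, 0, 0, 0]

```text
t: 3.32
ee_pos: [0.4771, 0.2704, 0.0759]
tool_rot: [3.087, -0.584, -0.0]
wrist_force: [-0.2, 0.7, 0.1]
finger_gap: 0.002
```

Run:
```python
from h import *
s=ctrl.state();print(s['ee_pos'],s['tool_rot'],s['wrist_force'],s['finger_gap'])
im,d=snap('side','s2')
cv2.imwrite('pics/s2c.png',cv2.resize(im[220:400,130:350,::-1],(733,600)))
im,d=snap('top','t2')
cv2.imwrite('pics/t2c.png',cv2.resize(im[100:250,130:290,::-1],(640,600)))
```

```text
[0.47707627 0.27043781 0.0758721 ] [ 3.08682716e+00 -5.83806866e-01 -1.68056296e-04] [-0.16871564  0.71330797  0.12847252] 0.0024143045328130245
```

View pics/s2c.png

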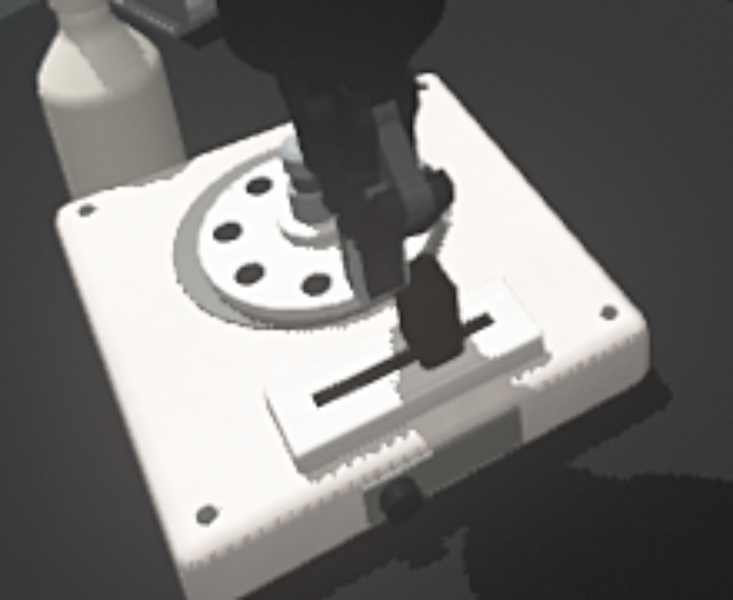

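Run:
```python
from h import *
s=ctrl.state()
for n in('top','side'): print(n,proj(n,s['ee_pos']),proj(n,np.array(s['ee_pos'])+[0,0,.05]),proj(n,[.4693,.2523,.0995]))
```

```text
top (np.float64(182.4865268322516), np.float64(214.45820690765913)) (np.float64(171.5201400593843), np.float64(214.4749047401856)) (np.float64(187.403438400461), np.float64(218.96837051404512))
side (np.float64(244.60181113843618), np.float64(320.05345809617506)) (np.float64(240.32237201698257), np.float64(292.8481654257822)) (np.float64(256.2743663468251), np.float64(301.93758566686057))
```

View pics/t2c.png

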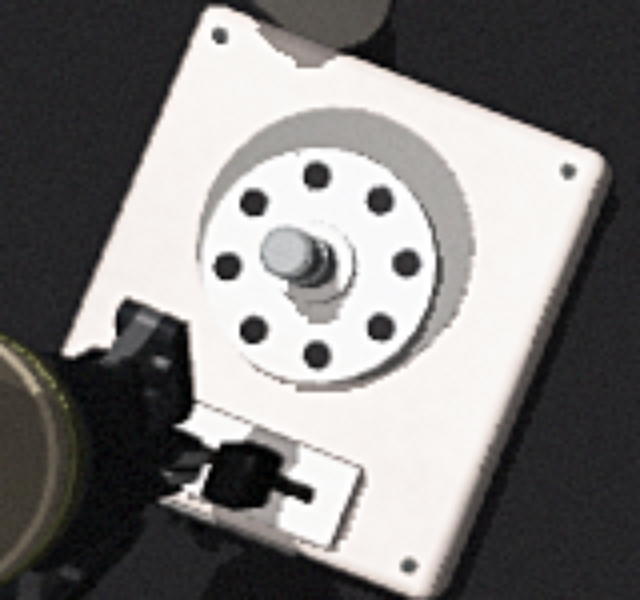

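View pics/t2.png

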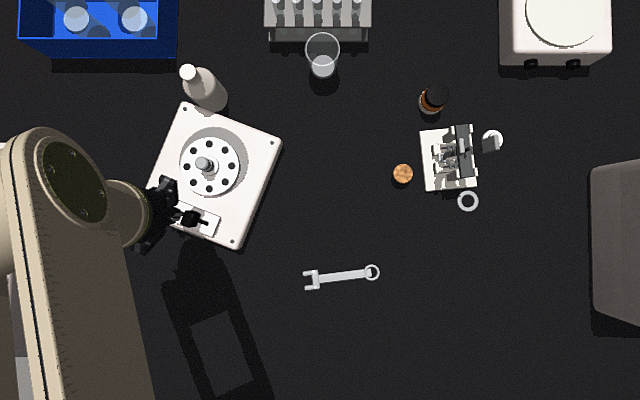

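Run:
```python
from h import *
np.set_printoptions(precision=3,suppress=True)
for f,pts in(('s1',[(275,288),(272,282),(285,284),(278,290),(283,270)]),('s2',[(240,300),(242,306),(236,300),(248,300),(250,290)])):
    P=cloud('side',np.load(f'pics/{f}.npy'))
    for u,v in pts: print(f,u,v,P[v,u])
print(proj('side',[.4602,.2209,.0785]),proj('top',[.4602,.2209,.0785]))
```

```text
s1 275 288 [0.456 0.229 0.114]
s1 272 282 [0.457 0.232 0.126]
s1 285 284 [0.444 0.22  0.121]
s1 278 290 [0.449 0.229 0.114]
s1 283 270 [0.419 0.249 0.179]
s2 240 300 [0.466 0.281 0.129]
s2 242 306 [0.464 0.28  0.119]
s2 236 300 [0.474 0.281 0.124]
s2 248 300 [0.462 0.271 0.123]
s2 250 290 [0.437 0.287 0.166]
(np.float64(277.918684043009), np.float64(302.0498834882409)) (np.float64(208.7504123432779), np.float64(224.0961095679041))
```

Run:
```python
from h import *
np.set_printoptions(precision=3,suppress=True)
im,d=snap('side','s3');it,dt=snap('top','t3')
s=ctrl.state();print(s['ee_pos'],s['q'],s['tool_rot'])
P=cloud('side',d)
# finger region cloud rows
for v in range(284,322,3): print(v,[tuple((P[v,u]*1000).round().astype(int)) for u in range(228,258,5)])
cv2.imwrite('pics/s3c.png',cv2.resize(im[200:340,180:320,::-1],(600,600),interpolation=cv2.INTER_CUBIC))
```

```text
[0.477 0.27  0.076] [ 0.421  0.089  1.771 -0.     1.283  0.796] [ 3.087 -0.584 -0.   ]
284 [(np.int64(556), np.int64(230), np.int64(68)), (np.int64(471), np.int64(284), np.int64(155)), (np.int64(465), np.int64(280), np.int64(155)), (np.int64(429), np.int64(302), np.int64(191)), (np.int64(422), np.int64(300), np.int64(193)), (np.int64(420), np.int64(295), np.int64(191))]
287 [(np.int64(553), np.int64(233), np.int64(66)), (np.int64(472), np.int64(284), np.int64(149)), (np.int64(453), np.int64(291), np.int64(165)), (np.int64(183), np.int64(495), np.int64(471)), (np.int64(423), np.int64(300), np.int64(188)), (np.int64(431), np.int64(287), np.int64(174))]
290 [(np.int64(552), np.int64(235), np.int64(62)), (np.int64(479), np.int64(279), np.int64(137)), (np.int64(454), np.int64(290), np.int64(159)), (np.int64(435), np.int64(298), np.int64(176)), (np.int64(434), np.int64(292), np.int64(171)), (np.int64(445), np.int64(276), np.int64(153))]
293 [(np.int64(552), np.int64(236), np.int64(56)), (np.int64(480), np.int64(279), np.int64(131)), (np.int64(454), np.int64(291), np.int64(156)), (np.int64(
[... 1975 characters left out ...]
 (np.int64(511), np.int64(245), np.int64(44)), (np.int64(505), np.int64(241), np.int64(44)), (np.int64(467), np.int64(263), np.int64(87))]
317 [(np.int64(525), np.int64(262), np.int64(44)), (np.int64(519), np.int64(258), np.int64(44)), (np.int64(512), np.int64(254), np.int64(45)), (np.int64(506), np.int64(249), np.int64(45)), (np.int64(500), np.int64(245), np.int64(45)), (np.int64(467), np.int64(263), np.int64(82))]
320 [(np.int64(520), np.int64(266), np.int64(45)), (np.int64(514), np.int64(262), np.int64(45)), (np.int64(508), np.int64(258), np.int64(45)), (np.int64(492), np.int64(261), np.int64(58)), (np.int64(486), np.int64(257), np.int64(58)), (np.int64(469), np.int64(262), np.int64(74))]
```

View pics/s3c.png

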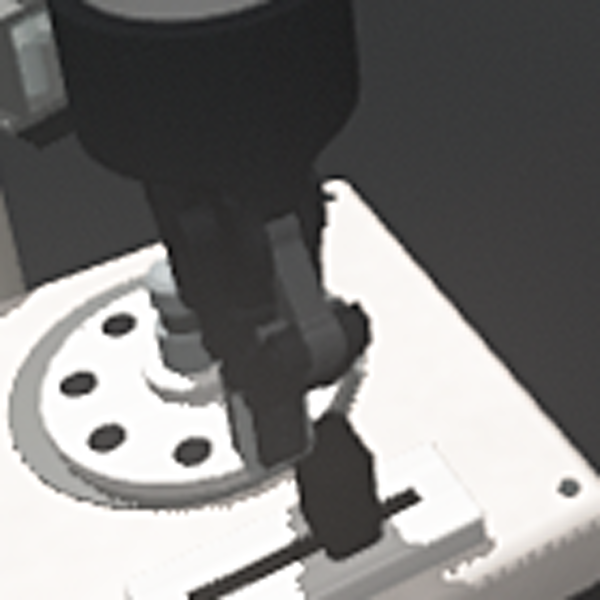

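Emit:
drive_tool:
  offset:
    - [0, 0.056, 0]
    - [0, 0.056, 0]
    - [0, 0, 0.03]
    - [0, 0, 0.03]
    - [0, 0, 0]
  delta_rot:
    - [0, 0, 0]
    - [0, 0, 0]
    - [0, 0, 0]
    - [0, 0, 0]
    - [0, 0, 0]
  fingers: [0, 0, 0, 0, 0]

```text
t: 3.93
ee_pos: [0.4545, 0.2167, 0.0433]
tool_rot: [3.084, -0.585, -0.005]
wrist_force: [-1.3, 0.6, -0.8]
finger_gap: 0.001
```

Run:
```python
from h import *
s=ctrl.state();print(s['t'],s['ee_pos'],s['tool_rot'],s['wrist_force'],s['finger_gap'],ctrl.pinch_z)
im,d=snap('side','s4')
print([x for x in dir(ctrl) if x[0]!='_'])
cv2.imwrite('pics/s4c.png',cv2.resize(im[200:340,200:340,::-1],(600,600),interpolation=cv2.INTER_CUBIC))
P=cloud('side',d)
for v in range(284,322,3): print(v,[(P[v,u]*1000).round().astype(int).tolist() for u in range(262,296,5)])
```

```text
3.9333 [0.45450029 0.21665399 0.04333968] [ 3.08448593 -0.58548407 -0.00539289] [-1.3189457   0.61160341 -0.80178089] 0.0013856791304855092 -0.0187
['PlanningError', 'camera_params', 'hand_in', 'pinch_z', 'read_camera', 'state']
284 [[531, 183, 46], [526, 177, 44], [466, 223, 111], [449, 230, 126], [443, 228, 127], [439, 222, 125], [407, 248, 162]]
287 [[526, 189, 47], [521, 182, 44], [513, 178, 45], [451, 229, 118], [443, 228, 122], [422, 241, 143], [406, 249, 159]]
290 [[521, 193, 46], [516, 188, 44], [511, 182, 43], [449, 231, 116], [436, 235, 126], [422, 241, 139], [410, 245, 149]]
293 [[517, 198, 46], [513, 191, 43], [504, 189, 45], [455, 227, 104], [435, 237, 123], [423, 241, 133], [415, 240, 137]]
296 [[513, 202, 45], [508, 196, 42], [500, 193, 45], [455, 227, 98], [447, 225, 101], [424, 240, 127], [438, 215, 98]]
299 [[468, 242, 97], [503, 202, 44], [496, 198, 44], [457, 225, 90], [447, 225, 96], [441, 222, 96], [438, 215, 92]]
302 [[463, 248, 99], [498, 207, 45], [492, 202, 44], [457, 226, 85], [448, 225, 89], [441, 223, 91], [438, 216, 87]]
305 [[459, 252, 100], [494, 211, 45], [488, 207, 44], [458, 226, 78], [449, 225, 83], [442, 222, 84], [441, 213, 78]]
308 [[457, 254, 97], [454, 249, 94], [474, 221, 58], [468, 216, 58], [450, 224, 75], [447, 217, 71], [459, 193, 43]]
311 [[456, 256, 94], [454, 249, 89], [470, 225, 59], [465, 220, 57], [457, 217, 59], [460, 203, 45], [454, 200, 46]]
314 [[456, 256, 89], [454, 250, 84], [466, 230, 59], [460, 225, 58], [454, 222, 59], [448, 217, 58], [451, 203, 45]]
317 [[456, 257, 83], [453, 251, 80], [461, 234, 59], [456, 229, 59], [450, 226, 59], [445, 221, 58], [447, 207, 44]]
320 [[457, 257, 78], [454, 251, 73], [458, 238, 59], [452, 234, 59], [447, 229, 58], [441, 226, 59], [437, 219, 56]]
```

View pics/s4c.png

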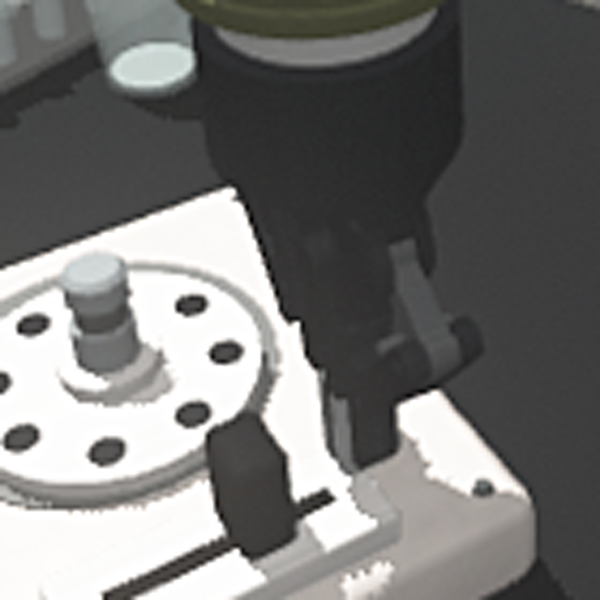

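Emit:
drive_tool:
  offset:
    - [0, -0.02, 0]
    - [0, -0.02, 0]
    - [0, -0.02, 0]
    - [0, -0.02, 0]
    - [0, -0.01, 0]
  delta_rot:
    - [0, 0, 0]
    - [0, 0, 0]
    - [0, 0, 0]
    - [0, 0, 0]
    - [0, 0, 0]
  fingers: [0, 0, 0, 0, 0]

```text
t: 4.4
ee_pos: [0.4741, 0.2618, 0.0467]
tool_rot: [-3.086, 0.582, -0.002]
wrist_force: [-0.5, -1.7, 1.1]
finger_gap: -0.004
```

Emit:
drive_tool:
  offset:
    - [0, -0.01, 0]
    - [0, -0.008, 0]
    - [0, -0.006, 0]
    - [0, -0.004, 0]
  delta_rot:
    - [0, 0, 0]
    - [0, 0, 0]
    - [0, 0, 0]
    - [0, 0, 0]
  fingers: [0, 0, 0, 0]

```text
t: 4.73
ee_pos: [0.478, 0.2728, 0.0459]
tool_rot: [3.086, -0.584, -0.001]
wrist_force: [-6.5, -11.0, 8.8]
finger_gap: 0.001
```

Run:
```python
from h import *
s=ctrl.state();print(s['t'],s['ee_pos'],s['tool_rot'],s['wrist_force'],s['finger_gap'],ctrl.pinch_z)
im,d=snap('side','s5')
cv2.imwrite('pics/s5c.png',cv2.resize(im[220:380,160:320,::-1],(600,600),interpolation=cv2.INTER_CUBIC))
```

```text
4.7333 [0.47803433 0.27284097 0.04591913] [ 3.08598562e+00 -5.83669449e-01 -5.91733848e-04] [ -6.48697411 -10.95741343   8.76174233] 0.0010585352845631033 -0.0187
```

View pics/s5c.png

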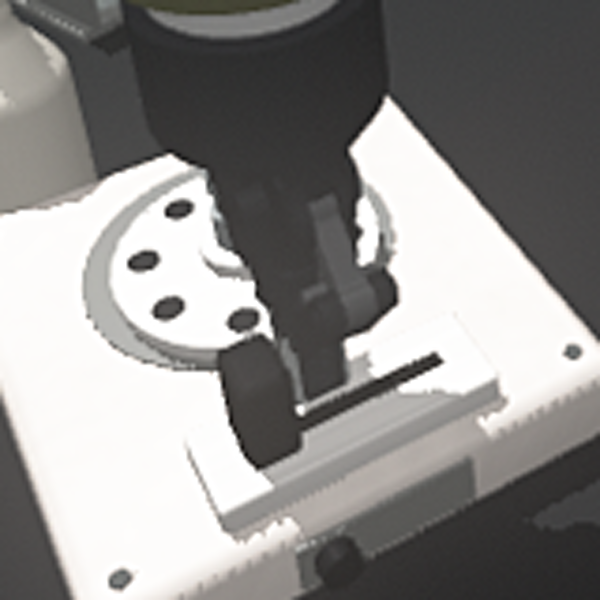

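Emit:
drive_tool:
  offset:
    - [0, 0.012, 0]
    - [0, 0, -0.06]
    - [0, 0, -0.08]
    - [0, 0, -0.08]
    - [0, 0.06, -0.05]
  delta_rot:
    - [0, 0, 0]
    - [0, 0, 0]
    - [0, 0, 0]
    - [0, 0, 0]
    - [0, 0, 0]
  fingers: [0, 0, 0, 40, 85]

```text
t: 5.2
ee_pos: [0.467, 0.2423, 0.1855]
tool_rot: [-3.082, 0.58, -0.007]
wrist_force: [1.3, 0.5, 1.4]
finger_gap: 0.272
```

Run:
```python
from h import *
s=ctrl.state();print(s['t'],s['ee_pos'],s['wrist_force'],s['finger_gap'])
plan([((.5,.03,.21),-60),((.592,-.228,.18),-83.8)])
```

```text
5.2 [0.46697194 0.24228221 0.185473  ] [1.31040774 0.45186716 1.39573445] 0.2715121176058499
offset [[0.036, 0.0619, -0.0084], [0.0427, 0.0574, -0.0084], [0.0489, 0.0523, -0.0083], [0.0545, 0.0465, -0.0083], [0.0593, 0.0401, -0.0082]] 
  rot [[-0.0021, -0.0004, 0.2149], [-0.0021, -0.0004, 0.2149], [-0.0021, -0.0004, 0.2149], [-0.0021, -0.0004, 0.2149], [-0.0021, -0.0004, 0.2149]]
offset [[0.0635, 0.0332, -0.0082], [0.077, 0.0141, 0.0086], [0.0777, 0.0095, 0.0086], [0.0781, 0.0049, 0.0086], [0.0783, 0.0002, 0.0086]] 
  rot [[-0.0021, -0.0004, 0.2149], [-0.0, -0.0, 0.1133], [-0.0, -0.0, 0.1133], [-0.0, -0.0, 0.1133], [-0.0, -0.0, 0.1133]]
offset [[0.0781, -0.0044, 0.0086], [0.0777, -0.009, 0.0086], [0.0771, -0.0136, 0.0086]] 
  rot [[-0.0, -0.0, 0.1133], [-0.0, -0.0, 0.1133], [-0.0, -0.0, 0.1133]]
```

Emit:
drive_tool:
  offset:
    - [0.036, 0.062, -0.0085]
    - [0.043, 0.057, -0.0085]
    - [0.049, 0.052, -0.0085]
    - [0.0545, 0.0465, -0.0085]
    - [0.059, 0.04, -0.0085]
  delta_rot:
    - [0, 0, 0.215]
    - [0, 0, 0.215]
    - [0, 0, 0.215]
    - [0, 0, 0.215]
    - [0, 0, 0.215]
  fingers: [85, 85, 85, 85, 85]

```text
t: 5.62
ee_pos: [0.4923, 0.0611, 0.2026]
tool_rot: [-2.799, 1.426, -0.001]
wrist_force: [0.7, 0.2, 1.1]
finger_gap: 0.972
```

Run:
```python
from h import *
s=ctrl.state();print(s['t'],s['ee_pos'])
im,d=snap('side','s6');P=cloud('side',d)
cv2.imwrite('pics/s6c.png',cv2.resize(im[220:380,160:320,::-1],(600,600),interpolation=cv2.INTER_CUBIC))
im,dt=snap('top','t6');cv2.imwrite('pics/t6c.png',cv2.resize(im[100:250,130:290,::-1],(640,600)))
def rep(n,P,u0,v0,u1,v1,z0,z1):
    q=P[v0:v1,u0:u1].reshape(-1,3);q=q[(q[:,2]>z0)&(q[:,2]<z1)]
    if len(q)>5: print(n,len(q),q.mean(0),cv2.minAreaRect((q[:,:2]*1000).astype(np.float32)))
rep('S lock',P,200,280,275,335,.092,.106)
rep('T lock',cloud('top',dt),150,190,220,240,.092,.106)
```

```text
5.6167 [0.4923063  0.06113307 0.20255568]
S lock 289 [0.48125336 0.29294931 0.09761061] ((483.0520935058594, 291.6304931640625), (19.633031845092773, 27.77503776550293), 68.38335418701172)
```

View pics/t6c.png

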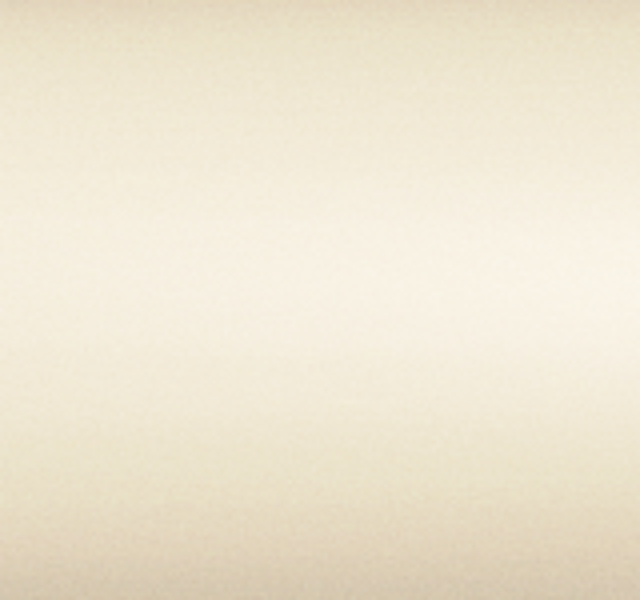

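Run:
```python
from h import *
plan([((.592,-.228,.2),-83.8)])
```

```text
offset [[0.0724, 0.0218, 0.0009], [0.0737, 0.0171, 0.0009], [0.0747, 0.0123, 0.0009], [0.0753, 0.0075, 0.0009], [0.0756, 0.0026, 0.0009]] 
  rot [[-0.0004, -0.0005, 0.1232], [-0.0004, -0.0005, 0.1232], [-0.0004, -0.0005, 0.1232], [-0.0004, -0.0005, 0.1232], [-0.0004, -0.0005, 0.1232]]
offset [[0.0756, -0.0023, 0.0008], [0.0753, -0.0071, 0.0008], [0.0747, -0.012, 0.0008]] 
  rot [[-0.0004, -0.0005, 0.1232], [-0.0004, -0.0005, 0.1232], [-0.0004, -0.0005, 0.1232]]
```

Emit:
drive_tool:
  offset:
    - [0.072, 0.022, 0]
    - [0.074, 0.017, 0]
    - [0.075, 0.012, 0]
    - [0.075, 0.0075, 0]
    - [0.0755, 0.0025, 0]
  delta_rot:
    - [0, 0, 0.123]
    - [0, 0, 0.123]
    - [0, 0, 0.123]
    - [0, 0, 0.123]
    - [0, 0, 0.123]
  fingers: [85, 85, 85, 85, 85]

```text
t: 6.13
ee_pos: [0.5563, -0.1163, 0.2021]
tool_rot: [-2.537, 1.851, -0.0]
wrist_force: [0.7, 1.1, -0.0]
finger_gap: 0.995
```

Emit:
drive_tool:
  offset:
    - [0.075, -0.002, 0]
    - [0.075, -0.007, 0]
    - [0.073, -0.012, 0]
    - [0, 0, 0]
    - [0, 0, 0]
  delta_rot:
    - [0, 0, 0.123]
    - [0, 0, 0.123]
    - [0, 0, 0.123]
    - [0, 0, 0]
    - [0, 0, 0]
  fingers: [85, 85, 85, 85, 85]

```text
t: 6.55
ee_pos: [0.5933, -0.2221, 0.2009]
tool_rot: [-2.348, 2.087, 0.003]
wrist_force: [0.1, 0.5, -0.1]
finger_gap: 0.993
```

Run:
```python
from h import *
s=ctrl.state();print(s['t'],s['ee_pos'])
im,d=snap('side','s7')
cv2.imwrite('pics/s7c.png',cv2.resize(im[80:220,290:430,::-1],(600,600),interpolation=cv2.INTER_CUBIC))
plan([((.592,-.228,.17),-83.8)])
plan([((.592,-.228,.103),-83.8)])
P=cloud('side',d)
for v in range(90,140,4): print(v,[(P[v,u]*1000).round().astype(int).tolist() for u in range(340,400,6)])
```

```text
6.55 [ 0.59330225 -0.22208474  0.20088017]
offset [[0.0142, 0.0042, 0.0626]] 
  rot [[0.0015, 0.0027, 0.0207]]
offset [[0.0048, 0.0014, 0.0655], [0.0048, 0.0014, 0.0655], [0.0048, 0.0014, 0.0655]] 
  rot [[0.0005, 0.0009, 0.0069], [0.0005, 0.0009, 0.0069], [0.0005, 0.0009, 0.0069]]
90 [[2020, -2326, -359], [1964, -2337, -354], [586, -168, 280], [575, -175, 280], [1774, -2324, -325], [598, -267, 258], [1041, -1143, 18], [1004, -1134, 25], [979, -1147, 26], [950, -1150, 29]]
94 [[2029, -2342, -400], [1958, -2329, -386], [586, -169, 272], [575, -175, 272], [1766, -2312, -355], [183, 495, 471], [1040, -1143, -1], [1005, -1139, 5], [975, -1141, 9], [942, -1137, 14]]
98 [[2013, -2318, -428], [1950, -2319, -418], [586, -169, 263], [576, -177, 263], [1773, -2329, -394], [1068, -1136, -23], [1037, -1140, -20], [1003, -1137, -14], [971, -1137, -9], [941, -1139, -5]]
102 [[2006, -2308, -460], [1945, -2313, -452], [584, -168, 255], [576, -177, 255], [1763, -2314, -423], [1069, -1141, -44], [1035, -1139, -39], [1002, -1139, -33], [970, -1139, -28], [942, -1145, -25]]
106 [[2015, -2324, -502], [19
[... 995 characters left out ...]
 [[804, -463, 76], [800, -492, 69], [784, -503, 69], [868, -686, 0], [848, -698, 1], [831, -713, 0], [811, -722, 2], [794, -740, 0], [961, -1142, -147], [930, -1144, -142]]
130 [[793, -446, 70], [782, -464, 67], [778, -494, 59], [845, -648, 1], [598, -249, 168], [585, -255, 169], [793, -691, -2], [775, -702, -1], [757, -715, -1], [738, -728, -1]]
134 [[780, -427, 66], [778, -458, 57], [778, -495, 46], [826, -616, -1], [598, -251, 157], [583, -253, 160], [771, -649, 0], [755, -665, -1], [737, -676, -1], [719, -689, -1]]
138 [[777, -423, 54], [779, -460, 42], [599, -197, 164], [586, -203, 165], [596, -249, 148], [583, -255, 149], [751, -613, 1], [736, -630, -1], [716, -636, 1], [701, -651, 0]]
```

View pics/s7c.png

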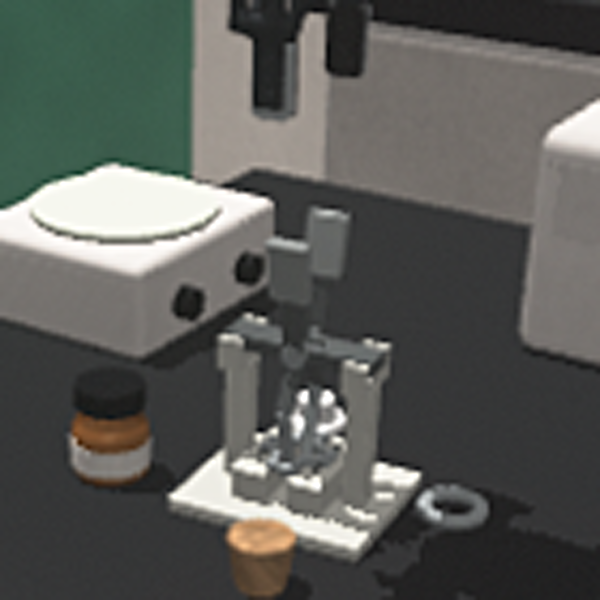

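Emit:
drive_tool:
  offset:
    - [0.008, 0.004, 0.03]
    - [0.006, 0, 0.06]
    - [0, 0, 0.06]
    - [0, 0, 0.02]
    - [0, 0, 0]
  delta_rot:
    - [0, 0, 0.02]
    - [0, 0, 0]
    - [0, 0, 0]
    - [0, 0, 0]
    - [0, 0, 0]
  fingers: [85, 85, 85, 85, 85]

```text
t: 7.02
ee_pos: [0.5898, -0.2253, 0.1134]
tool_rot: [2.34, -2.094, -0.011]
wrist_force: [0.7, 0.5, -0.1]
finger_gap: 0.998
```

Run:
```python
from h import *
s=ctrl.state();print(s['t'],s['ee_pos'],s['wrist_force'])
im,d=snap('side','s8');it,dt=snap('top','t8')
cv2.imwrite('pics/s8c.png',cv2.resize(im[80:220,290:430,::-1],(600,600),interpolation=cv2.INTER_CUBIC))
plan([((.592,-.228,.097),-83.8)])
```

```text
7.0167 [ 0.58978589 -0.22529489  0.11344937] [ 0.7049542   0.52669201 -0.11315103]
offset [[0.0016, 0.0014, 0.0426]] 
  rot [[-0.0009, 0.0001, 0.003]]
```

View pics/s8c.png

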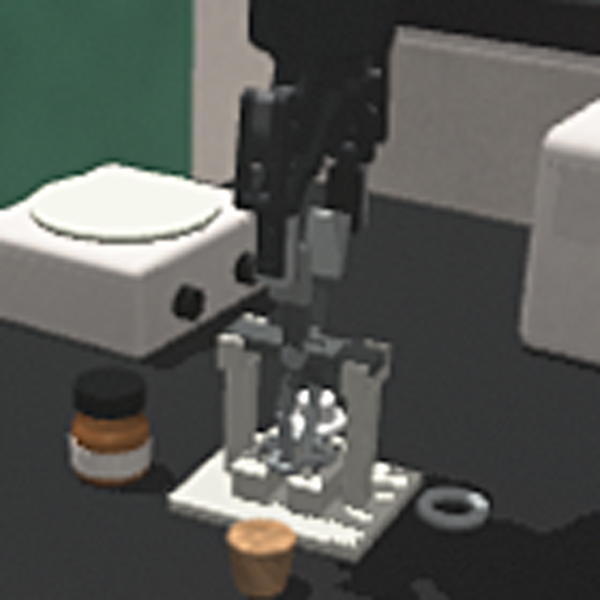

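View pics/t8.png

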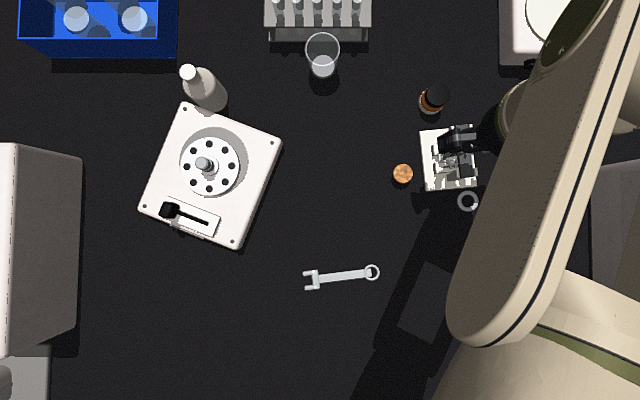

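Emit:
drive_tool:
  offset:
    - [0.004, 0, 0.02]
    - [0, 0, 0.012]
    - [0, 0, 0]
    - [0, 0, 0]
  delta_rot:
    - [0, 0, 0]
    - [0, 0, 0]
    - [0, 0, 0]
    - [0, 0, 0]
  fingers: [85, 85, 80, 72]
  grip_force: 45

```text
t: 7.45
ee_pos: [0.5924, -0.2301, 0.1011]
tool_rot: [2.338, -2.098, -0.001]
wrist_force: [-0.6, -0.5, 0.8]
finger_gap: 0.846
```

Run:
```python
from h import *
s=ctrl.state();print(s['t'],s['ee_pos'],s['wrist_force'],s['finger_gap'])
plan([((.592,-.228,.097),-83.8)])
it,dt=snap('top','t9')
d=np.load('pics/t8.npy');a=cloud('top',dt)
q=a[100:200,410:520].reshape(-1,3);m=(q[:,2]>.097)&(q[:,2]<.11);print(q[m].mean(0),cv2.minAreaRect((q[m][:,:2]*1000).astype(np.float32)))
cv2.imwrite('pics/t9c.png',cv2.resize(it[100:200,400:520,::-1],(720,600),interpolation=cv2.INTER_CUBIC))
```

```text
7.45 [ 0.59238993 -0.23009651  0.10114258] [-0.59037828 -0.52038889  0.78188382] 0.8462634361240625
offset [[-0.0043, 0.0003, 0.0083]] 
  rot [[0.0005, 0.0005, -0.0002]]
[ 0.58182133 -0.22770712  0.10339511] ((593.0770874023438, -227.1433563232422), (92.07868194580078, 36.98031234741211), 5.812515735626221)
```

View pics/t9c.png

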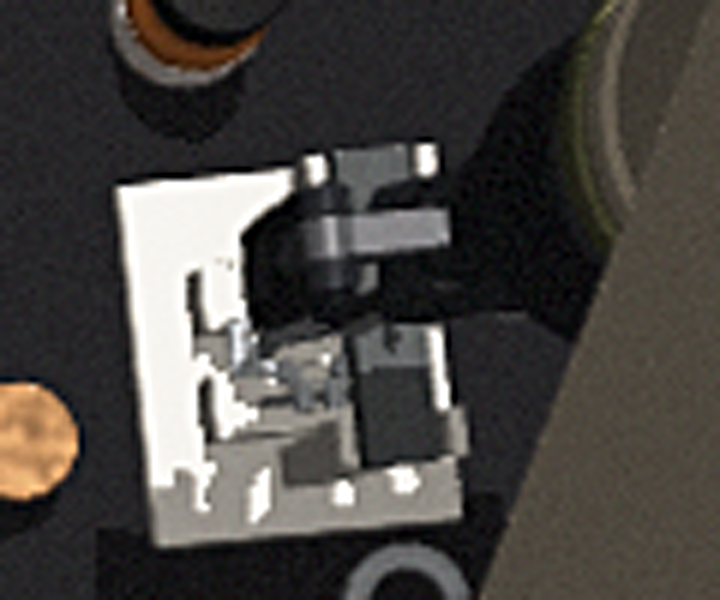

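Emit:
drive_tool:
  offset:
    - [-0.003, 0, 0.006]
    - [0, 0, 0]
    - [0, 0, 0]
    - [0, 0, 0]
    - [0, 0, 0]
  delta_rot:
    - [0, 0, 0]
    - [0, 0, 0]
    - [0, 0, 0]
    - [0, 0, 0]
    - [0, 0, 0]
  fingers: [64, 56, 48, 40, 20]
  grip_force: 60

```text
t: 7.92
ee_pos: [0.5935, -0.2288, 0.1008]
tool_rot: [-2.337, 2.097, -0.004]
wrist_force: [-3.6, 0.2, 3.9]
finger_gap: 0.364
```

Emit:
drive_tool:
  offset:
    - [0, 0, 0]
    - [0, 0, 0]
    - [0, 0, 0]
  delta_rot:
    - [0, 0, 0]
    - [0, 0, 0]
    - [0, 0, 0]
  fingers: [20, 20, 20]

```text
t: 8.17
ee_pos: [0.5935, -0.2289, 0.1007]
tool_rot: [-2.338, 2.097, -0.004]
wrist_force: [-2.7, 2.7, 12.7]
finger_gap: 0.365
```

Run:
```python
from h import *
s=ctrl.state();print(s['t'],s['ee_pos'],s['wrist_force'],s['wrist_torque'],s['finger_gap']*85.4)
im,d=snap('side','s10')
cv2.imwrite('pics/s10c.png',cv2.resize(im[80:220,290:430,::-1],(600,600),interpolation=cv2.INTER_CUBIC))
```

```text
8.1667 [ 0.59349179 -0.22886103  0.10071801] [-2.66312488  2.74824759 12.71589305] [ 0.46963438  0.52955204 -0.03547055] 31.210987543849843
```

View pics/s10c.png

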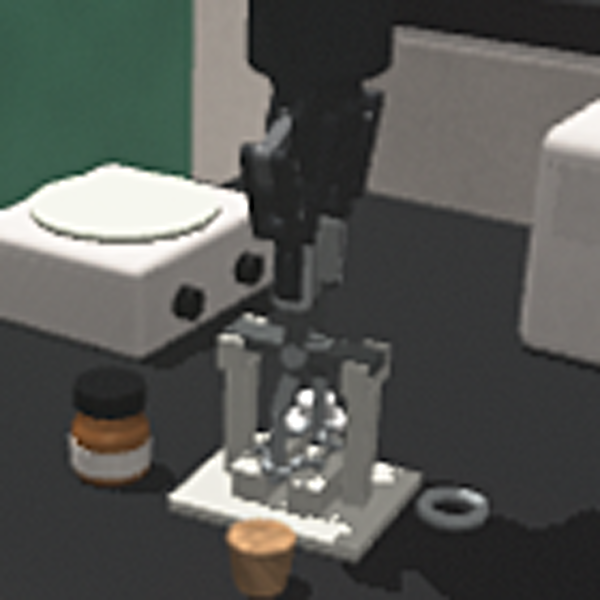

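Emit:
drive_tool:
  offset:
    - [0, 0, -0.006]
    - [0, 0, -0.01]
    - [0, 0, -0.012]
    - [0, 0, -0.016]
    - [0, 0, 0]
  delta_rot:
    - [0, 0, 0]
    - [0, 0, 0]
    - [0, 0, 0]
    - [0, 0, 0]
    - [0, 0, 0]
  fingers: [20, 20, 20, 20, 20]

```text
t: 8.63
ee_pos: [0.5932, -0.2291, 0.1222]
tool_rot: [-2.338, 2.098, -0.003]
wrist_force: [0.4, -0.6, -2.1]
finger_gap: 0.366
```

Run:
```python
from h import *
s=ctrl.state();print(s['t'],s['ee_pos'],s['tool_rot'],s['wrist_force'],s['wrist_torque'],s['finger_gap']*85.4)
im,d=snap('side','s11')
cv2.imwrite('pics/s11c.png',cv2.resize(im[100:220,310:430,::-1],(600,600),interpolation=cv2.INTER_CUBIC))
```

```text
8.6333 [ 0.59318095 -0.22911177  0.12222444] [-2.33775496  2.09779318 -0.00346492] [ 0.43548408 -0.59832647 -2.12734243] [-0.00590021 -0.05223448 -0.01763568] 31.279257182253563
```

View pics/s11c.png

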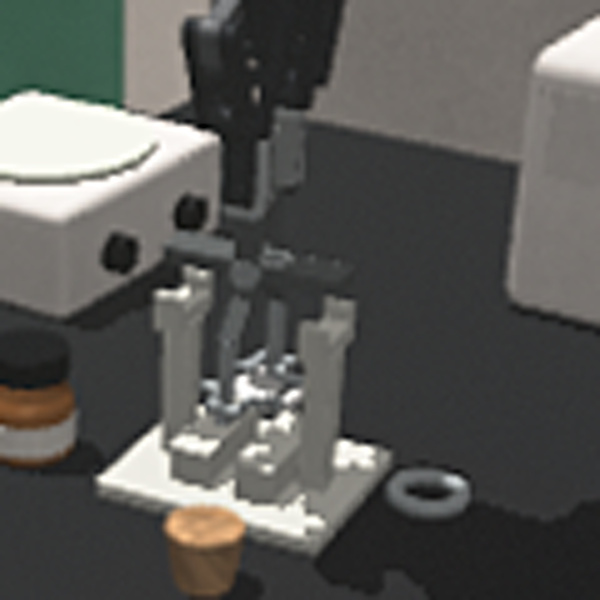

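Emit:
drive_tool:
  offset:
    - [0, 0, -0.02]
    - [0, 0, -0.03]
    - [0, 0, -0.04]
    - [0, 0, -0.04]
    - [0, 0, -0.04]
  delta_rot:
    - [0, 0, 0]
    - [0, 0, 0]
    - [0, 0, 0]
    - [0, 0, 0]
    - [0, 0, 0]
  fingers: [20, 20, 20, 20, 20]

```text
t: 9.1
ee_pos: [0.592, -0.2285, 0.2062]
tool_rot: [2.338, -2.098, -0.001]
wrist_force: [0.2, -0.1, -2.7]
finger_gap: 0.366
```

Emit:
drive_tool:
  offset:
    - [0, 0, -0.03]
    - [0, 0, -0.02]
    - [0, 0, 0]
    - [0, 0, 0]
  delta_rot:
    - [0, 0, 0]
    - [0, 0, 0]
    - [0, 0, 0]
    - [0, 0, 0]
  fingers: [20, 20, 20, 20]

```text
t: 9.43
ee_pos: [0.5925, -0.2287, 0.2304]
tool_rot: [-2.338, 2.098, -0.001]
wrist_force: [-0.3, 0.4, -2.8]
finger_gap: 0.37
```

Run:
```python
from h import *
s=ctrl.state();print(s['t'],s['ee_pos'],s['tool_rot'],s['wrist_force'],s['wrist_torque'],s['finger_gap']*85.4)
im,d=snap('side','s12')
cv2.imwrite('pics/s12c.png',cv2.resize(im[50:220,290:430,::-1],(494,600),interpolation=cv2.INTER_CUBIC))
plan([((.48,.0,.228),-83.8),((.567,.2283,.228),-83.8)],step=.03)
```

```text
9.4333 [ 0.59250893 -0.22870054  0.23038622] [-2.33814135e+00  2.09795551e+00 -9.83031108e-04] [-0.28304301  0.40089769 -2.82114867] [ 0.0052563  -0.0072345   0.02185492] 31.609303165644544
offset [[-0.0532, 0.0193, 0.0003], [-0.0532, 0.0193, 0.0003], [-0.0532, 0.0193, 0.0003], [-0.0532, 0.0193, 0.0003], [-0.0532, 0.0193, 0.0003]] 
  rot [[0.0002, 0.0002, -0.0], [0.0002, 0.0002, -0.0], [0.0002, 0.0002, -0.0], [0.0002, 0.0002, -0.0], [0.0002, 0.0002, -0.0]]
offset [[-0.0532, 0.0193, 0.0003], [-0.0532, 0.0193, 0.0003], [-0.0532, 0.0193, 0.0003], [-0.0532, 0.0193, 0.0003], [-0.0483, -0.0247, -0.0]] 
  rot [[0.0002, 0.0002, -0.0], [0.0002, 0.0002, -0.0], [0.0002, 0.0002, -0.0], [0.0002, 0.0002, -0.0], [0.0, -0.0, -0.0]]
offset [[-0.0483, -0.0247, -0.0], [-0.0483, -0.0247, -0.0], [-0.0483, -0.0247, -0.0], [-0.0483, -0.0247, -0.0], [-0.0483, -0.0247, -0.0]] 
  rot [[0.0, -0.0, -0.0], [0.0, -0.0, -0.0], [0.0, -0.0, -0.0], [0.0, -0.0, -0.0], [0.0, -0.0, -0.0]]
offset [[-0.0483, -0.0247, -0.0], [-0.0483, -0.0247, -0.0], [-0.0483, -0.0247, -0.0]] 
  rot [[0.0, -0.0, -0.0], [0.0, -0.0, -0.0], [0.0, -0.0, -0.0]]
```

View pics/s12c.png

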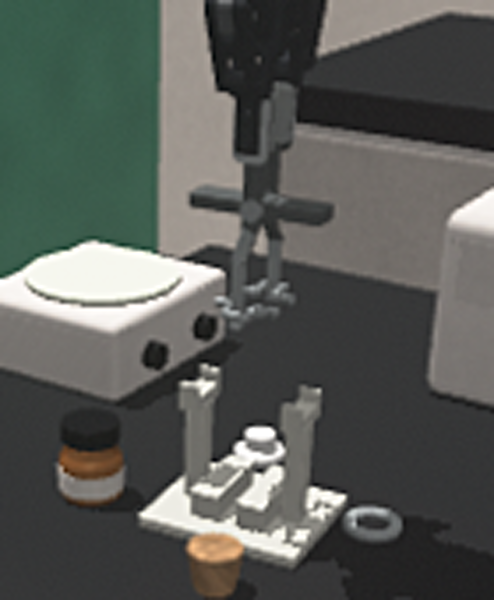

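Emit:
drive_tool:
  offset:
    - [-0.025, 0.009, 0]
    - [-0.045, 0.016, 0]
    - [-0.055, 0.02, 0]
    - [-0.055, 0.02, 0]
    - [-0.055, 0.02, 0]
  delta_rot:
    - [0, 0, 0]
    - [0, 0, 0]
    - [0, 0, 0]
    - [0, 0, 0]
    - [0, 0, 0]
  fingers: [20, 20, 20, 20, 20]

```text
t: 9.9
ee_pos: [0.5357, -0.1152, 0.2279]
tool_rot: [2.337, -2.098, -0.005]
wrist_force: [0.6, 0.1, -2.7]
finger_gap: 0.366
```

Emit:
drive_tool:
  offset:
    - [-0.055, 0.02, 0]
    - [-0.055, 0.02, 0]
    - [-0.055, 0.02, 0]
    - [-0.055, 0.01, 0]
    - [-0.055, 0, 0]
  delta_rot:
    - [0, 0, 0]
    - [0, 0, 0]
    - [0, 0, 0]
    - [0, 0, 0]
    - [0, 0, 0]
  fingers: [20, 20, 20, 20, 20]

```text
t: 10.32
ee_pos: [0.4857, 0.0176, 0.2285]
tool_rot: [2.337, -2.097, -0.004]
wrist_force: [0.6, -0.5, -2.7]
finger_gap: 0.369
```

Run:
```python
from h import *
s=ctrl.state();print(s['t'],s['ee_pos'],s['tool_rot'],s['wrist_force'],s['finger_gap']*85.4)
plan([((.567,.2283,.228),-83.8)],step=.03)
```

```text
10.3167 [0.48569279 0.01762452 0.22846165] [ 2.33652192 -2.09734235 -0.00353896] [ 0.63855004 -0.47687955 -2.6834865 ] 31.552792427030376
offset [[-0.0502, -0.0259, 0.0001], [-0.0502, -0.0259, 0.0001], [-0.0502, -0.0259, 0.0001], [-0.0502, -0.0259, 0.0001], [-0.0502, -0.0259, 0.0001]] 
  rot [[0.0007, 0.0001, -0.0001], [0.0007, 0.0001, -0.0001], [0.0007, 0.0001, -0.0001], [0.0007, 0.0001, -0.0001], [0.0007, 0.0001, -0.0001]]
offset [[-0.0502, -0.0259, 0.0001], [-0.0502, -0.0259, 0.0001], [-0.0502, -0.0259, 0.0001]] 
  rot [[0.0007, 0.0001, -0.0001], [0.0007, 0.0001, -0.0001], [0.0007, 0.0001, -0.0001]]
```

Emit:
drive_tool:
  offset:
    - [-0.05, -0.026, 0]
    - [-0.05, -0.026, 0]
    - [-0.05, -0.026, 0]
    - [-0.05, -0.026, 0]
    - [-0.05, -0.026, 0]
  delta_rot:
    - [0, 0, 0]
    - [0, 0, 0]
    - [0, 0, 0]
    - [0, 0, 0]
    - [0, 0, 0]
  fingers: [20, 20, 20, 20, 20]

```text
t: 10.73
ee_pos: [0.5382, 0.1491, 0.2282]
tool_rot: [2.337, -2.096, -0.003]
wrist_force: [-0.5, 0.0, -3.2]
finger_gap: 0.367
```

Emit:
drive_tool:
  offset:
    - [-0.05, -0.026, 0]
    - [-0.04, -0.02, 0]
    - [-0.02, -0.01, 0]
    - [0, 0, 0]
    - [0, 0, 0]
  delta_rot:
    - [0, 0, 0]
    - [0, 0, 0]
    - [0, 0, 0]
    - [0, 0, 0]
    - [0, 0, 0]
  fingers: [20, 20, 20, 20, 20]

```text
t: 11.15
ee_pos: [0.56, 0.2053, 0.2286]
tool_rot: [2.337, -2.095, -0.002]
wrist_force: [-0.7, -0.5, -2.2]
finger_gap: 0.369
```

Run:
```python
from h import *
s=ctrl.state();print(s['t'],s['ee_pos'],s['tool_rot'],s['wrist_force'],s['finger_gap']*85.4)
im,d=snap('side','s13');it,dt=snap('top','t13')
cv2.imwrite('pics/s13c.png',cv2.resize(im[120:320,130:310,::-1],(540,600),interpolation=cv2.INTER_CUBIC))
cv2.imwrite('pics/t13c.png',cv2.resize(it[80:240,100:260,::-1],(600,600),interpolation=cv2.INTER_CUBIC))
```

```text
11.15 [0.56001996 0.20528848 0.22864315] [ 2.33743831e+00 -2.09518487e+00 -1.75726107e-03] [-0.68848394 -0.51642604 -2.2444723 ] 31.484724136680658
```

View pics/s13c.png

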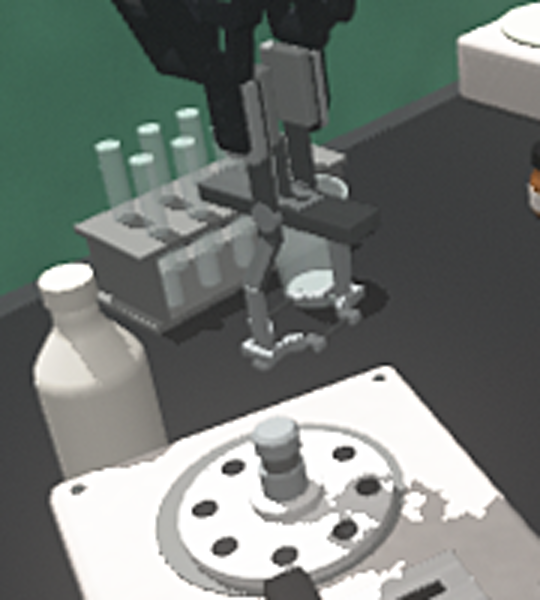

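View pics/t13c.png

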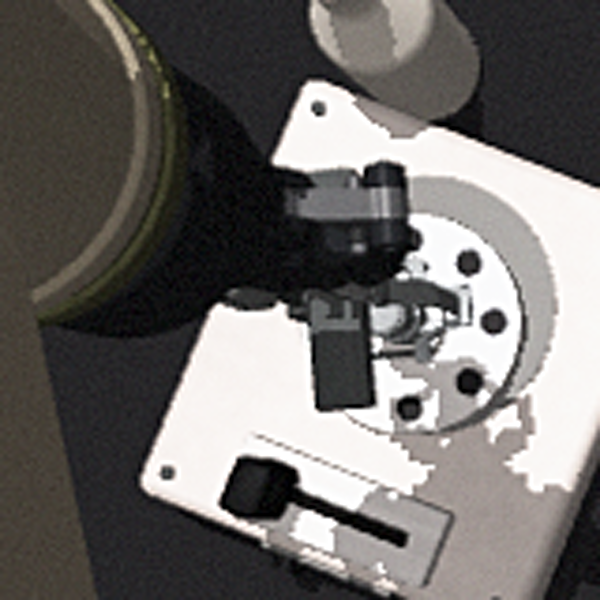

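```bash
cat >> h.py <<'E'
def fit(P,c,zr,r=.07,name='',step=None):
    q=P.reshape(-1,3);m=(np.hypot(q[:,0]-c[0],q[:,1]-c[1])<r)&(q[:,2]>zr[0])&(q[:,2]<zr[1]);q=q[m]
    R=cv2.minAreaRect((q[:,:2]*1000).astype(np.float32)); print(name,len(q),q.mean(0).round(4),'z',np.percentile(q[:,2],[2,50,98]).round(4),R);return q
E
python3 - <<'E'
from h import *
s=ctrl.state();c=s['ee_pos'];print(c)
S=cloud('side',np.load('pics/s13.npy'));T=cloud('top',np.load('pics/t13.npy'))
for n,P in(('S',S),('T',T)):
    for zr in((.135,.148),(.148,.156),(.156,.166),(.166,.175),(.21,.226),(.226,.231),(.231,.236),(.236,.25)): fit(P,c,zr,name=n+str(zr))
fit(S,(.567,.228),(.1,.11),r=.02,name='spS');fit(T,(.567,.228),(.1,.11),r=.02,name='spT')
E
```

```text
[0.56032936 0.20436181 0.22946251]h.py:32: RuntimeWarning: Mean of empty slice.
  R=cv2.minAreaRect((q[:,:2]*1000).astype(np.float32)); print(name,len(q),q.mean(0).round(4),'z',np.percentile(q[:,2],[2,50,98]).round(4),R);return q
  ret = um.true_divide(
Traceback (most recent call last):
  File "h.py", line 32, in fit
    R=cv2.minAreaRect((q[:,:2]*1000).astype(np.float32)); print(name,len(q),q.mean(0).round(4),'z',np.percentile(q[:,2],[2,50,98]).round(4),R);return q
                                                                                                   ~~~~~~~~~~~~~^^^^^^^^^^^^^^^^^^
IndexError: index -1 is out of bounds for axis 0 with size 0
```

```bash
sed -i 's/    R=cv2.minAreaRect/    if len(q)<4: print(name,"none"); return q\n    R=cv2.minAreaRect/' h.py
python3 - <<'E'
from h import *
s=ctrl.state();c=s['ee_pos'];print(c)
S=cloud('side',np.load('pics/s13.npy'));T=cloud('top',np.load('pics/t13.npy'))
for n,P in(('S',S),('T',T)):
    for k in range(110,262,8): fit(P,c,(k/1000,k/1000+.008),name=n+str(k))
fit(S,(.567,.228),(.1,.11),r=.02,name='spS');fit(T,(.567,.228),(.1,.11),r=.02,name='spT')
E
```

```text
[0.56032936 0.20436181 0.22946251]
S110 none
S118 none
S126 none
S134 none
S142 none
S150 17 [0.5553 0.2297 0.1553] z [0.1532 0.1555 0.1568] ((557.7391967773438, 206.33843994140625), (8.02003002166748, 64.74635314941406), 6.138819694519043)
S158 367 [0.5546 0.2057 0.163 ] z [0.1596 0.1633 0.1654] ((557.8146362304688, 204.83944702148438), (43.83546447753906, 69.8738021850586), 5.690467357635498)
S166 50 [0.5567 0.2064 0.1702] z [0.1665 0.1701 0.1739] ((557.9158325195312, 204.73728942871094), (8.020209312438965, 62.057228088378906), 5.848757266998291)
S174 58 [0.5566 0.2095 0.178 ] z [0.1741 0.1781 0.1818] ((558.444580078125, 204.938232421875), (9.207212448120117, 61.97306442260742), 6.221203327178955)
S182 56 [0.557  0.2073 0.1858] z [0.1823 0.1855 0.1894] ((558.6674194335938, 204.4403076171875), (9.283029556274414, 62.523128509521484), 6.306463241577148)
S190 39 [0.5554 0.2221 0.1934] z [0.1901 0.1925 0.1979] ((558.3142700195312, 205.67185974121094), (9.349611282348633, 59.1486930847168), 7.310950756072998)
S198 65 [0.5551 0.2297 0.202 ] z [0.1982 0.2022 0.2059] ((555.767578125, 228.
[... 2894 characters left out ...]
279785156), (2.0106449127197266, 5.375359535217285), 67.51875305175781)
T246 6 [0.5541 0.2166 0.25  ] z [0.2469 0.2498 0.2531] ((553.638671875, 216.84896850585938), (1.645214557647705, 4.032910346984863), 42.108673095703125)
T254 6 [0.5547 0.1991 0.2581] z [0.255  0.2591 0.2599] ((555.0244750976562, 199.17422485351562), (2.7713708877563477, 33.26238250732422), 1.5615605115890503)
spS 144 [0.564  0.2289 0.1044] z [0.1008 0.1048 0.1066] ((565.0794067382812, 228.23406982421875), (21.749855041503906, 21.483116149902344), 22.626426696777344)
spT 74 [0.5638 0.2248 0.1059] z [0.1011 0.106  0.109 ] ((563.6614990234375, 224.96446228027344), (13.90417194366455, 15.946332931518555), 3.7813303470611572)
```

Run:
```python
from h import *
np.set_printoptions(precision=4,suppress=True)
c=(.558,.205)
def plane(q):
    A=np.c_[q[:,:2]-q[:,:2].mean(0),np.ones(len(q))]
    for _ in range(5):
        x=np.linalg.lstsq(A,q[:,2],rcond=None)[0];r=q[:,2]-A@x;k=abs(r)<2*r.std()+1e-4;q=q[k];A=A[k]
    return x,r.std(),len(q)
for n,f in(('side','s13'),('top','t13')):
    P=cloud(n,np.load(f'pics/{f}.npy'))
    q=fit(P,c,(.15,.168),name=n,r=.045);print('ring plane',plane(q)); print(np.histogram(q[:,2],bins=np.arange(.15,.169,.001))[0])
    q=fit(P,c,(.228,.236),name=n,r=.06)
    m=(np.abs(q[:,2]-np.median(q[:,2]))<.003);print('bar',plane(q[m]))
P=cloud('top',np.load('pics/top0.npy'));q=fit(P,(.592,-.228),(.025,.045),r=.03);print(np.histogram(q[:,2],bins=np.arange(.025,.046,.001))[0])
P=cloud('side',np.load('pics/side0.npy'));q=fit(P,(.592,-.228),(.025,.045),r=.03);print(np.histogram(q[:,2],bins=np.arange(.025,.046,.001))[0])
```

```text
side 395 [0.5547 0.2069 0.1627] z [0.1555 0.1633 0.1667] ((557.8146362304688, 204.83944702148438), (43.83546447753906, 69.8738021850586), 5.690467357635498)
ring plane (array([-0.004 ,  0.0005,  0.1633]), np.float64(0.0013082497640225937), 328)
[ 0  0  0  3  4  3  6  1  1 20 30 45 68 93 89 21  4  7  0]
side 542 [0.5524 0.2059 0.2308] z [0.2284 0.2307 0.2351] ((558.5113525390625, 205.2928466796875), (92.67229461669922, 32.3786506652832), 5.497188091278076)
bar (array([-0.0036, -0.0132,  0.2307]), np.float64(0.00045467294295385827), 411)
top 163 [0.5582 0.1864 0.1652] z [0.16   0.1657 0.1679] ((557.5856323242188, 187.8445587158203), (35.302452087402344, 44.71631622314453), 75.73738098144531)
ring plane (array([ 0.0059, -0.0465,  0.1658]), np.float64(0.0010696925099622674), 141)
[ 0  0  0  0  0  0  2  0  1  1  0  7  9 14 21 45 44 19  0]
top 535 [0.5425 0.2026 0.2325] z [0.2294 0.2326 0.2346] ((560.3335571289062, 204.64688110351562), (92.40715026855469, 31.63079833984375), 4.665030479431152)
bar (array([-0.005 ,  0.0236,  0.2327]), np.float64(0.0008530850639104928), 481)
 390 [ 0.5904 -0.2186  0.0324] z [0.0278 0.0319 0.0376] ((592.3704833984375, -219.47348022460938), (55.924800872802734, 40.03206253051758), 6.539083003997803)
[ 2  3  7 26 49 59 58 17 37 52 37 24 14  4  1  0  0  0  0  0]
 205 [ 0.5885 -0.2245  0.0328] z [0.0258 0.0327 0.0429] ((593.3438720703125, -228.05813598632812), (55.76165771484375, 57.686676025390625), 23.651092529296875)
[ 6  2  2 15 26 28 14 15 24 26 19  6  1  2  5  2  4  4  2  2]
```

Run:
```python
from h import *
im=cv2.imread('pics/s13.png');cv2.imwrite('pics/s13d.png',cv2.resize(im[180:250,195:265],(700,700),interpolation=cv2.INTER_CUBIC)[:600])
P=cloud('side',np.load('pics/s13.npy'))
for v in range(222,246): print(v,' '.join(f'{P[v,u,2]*1000:4.0f}' if P[v,u,2]>.14 else '   .' for u in range(206,256,1)))
```

```text
222    .    .    .    .    .    .    .  185  185  185  187  186  186    .    .    .  162  162  162    .    .    .    .    .    .    .    .    .    .    .    .    .    .    .    .    .  164  163  164  164  164    .    .    .    .    .    .    .    .    .
223    .    .    .    .    .    .    .  183  183  184  185  185  184    .  162  163  163  161    .    .    .    .    .    .    .    .    .    .    .    .    .    .    .    .    .    .  163  162  164  164  164  163  164  164    .    .    .    .    .    .
224    .    .    .    .    .    .    .  182  183  183  184  183  182  163  163  163    .    .    .    .    .    .    .    .    .    .    .    .    .    .    .    .    .    .    .    .    .  163  164  164  164  164  165  164  163    .    .    .    .    .
225    .    .    .    .    .    .    .  180  180  180  181  182  181  180  162    .    .    .    .    .    .    .    .    .    .    .    .    .    .    .    .    .    .    .    .    .    .  162  162  163  164  163  164  163  161    .    .    .    .    .
226    .    .    .    .    .    .    .  178  179  179  180  181  179  178  164    . 
[... 4295 characters left out ...]
 .    .    .    .    .    .    .    .    .    .    .    .    .    .    .    .    .    .    .    .    .    .    .    .    .    .    .    .    .    .    .    .    .    .    .    .    .    .    .
244    .    .    .    .    .    .    .    .    .    .    .    .    .    .    .    .    .    .    .    .    .    .    .    .    .    .    .    .    .    .    .    .    .    .    .    .    .    .    .    .    .    .    .    .    .    .    .    .    .    .
245    .    .    .    .    .    .    .    .    .    .    .    .    .    .    .    .    .    .    .    .    .    .    .    .    .    .    .    .    .    .    .    .    .    .    .    .    .    .    .    .    .    .    .    .    .    .    .    .    .    .
```

View pics/s13d.png

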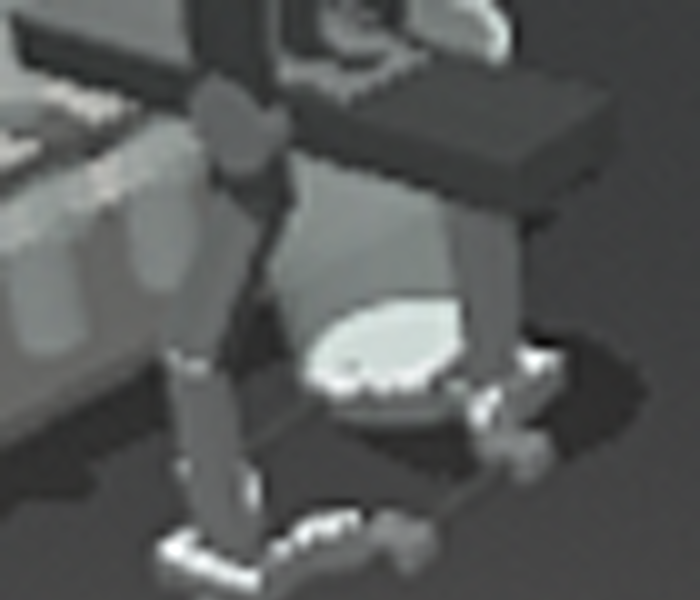

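Emit:
drive_tool:
  offset:
    - [-0.02, -0.009, 0]
    - [-0.018, -0.008, 0.01]
    - [-0.007, -0.003, 0.02]
    - [0, 0, 0.02]
    - [0, 0, 0]
  delta_rot:
    - [0, 0, 0]
    - [0, 0, 0]
    - [0, 0, 0]
    - [0, 0, 0]
    - [0, 0, 0]
  fingers: [20, 20, 20, 20, 20]

```text
t: 11.67
ee_pos: [0.5666, 0.2286, 0.2012]
tool_rot: [2.335, -2.094, -0.004]
wrist_force: [-0.9, -0.1, -4.0]
finger_gap: 0.368
```

```bash
cat > look.py <<'E'
from h import *
import sys
tag=sys.argv[1]
s=ctrl.state();print(s['t'],s['ee_pos'],s['tool_rot'],s['wrist_force'],s['finger_gap']*85.4)
im,d=snap('side','s'+tag);it,dt=snap('top','t'+tag)
S=cloud('side',d);T=cloud('top',dt);c=s['ee_pos'][:2]
tz=s['ee_pos'][2]
b=tz+.0025 # bar top approx
fit(S,c,(b-.0715,b-.062),name='ringS',r=.045);fit(S,c,(b-.004,b+.003),name='barS',r=.06);fit(T,c,(b-.004,b+.003),name='barT',r=.06)
fit(S,(.566,.228),(.0985,.11),r=.016,name='spS')
cv2.imwrite(f'pics/s{tag}c.png',cv2.resize(im[190:290,170:280,::-1],(660,600),interpolation=cv2.INTER_CUBIC))
cv2.imwrite(f'pics/t{tag}c.png',cv2.resize(it[110:210,150:260,::-1],(660,600),interpolation=cv2.INTER_CUBIC))
E
python3 look.py 14
```

```text
11.6667 [0.56657917 0.22862518 0.2011609 ] [ 2.33539928 -2.09432668 -0.0041431 ] [-0.94632168 -0.11061703 -3.97342585] 31.385853228785102
ringS 388 [0.5614 0.229  0.1358] z [0.1323 0.1359 0.1408] ((560.9866333007812, 228.3415985107422), (45.096248626708984, 66.75050354003906), 25.090015411376953)
barS 580 [0.5573 0.2294 0.203 ] z [0.2    0.2031 0.2058] ((564.2254028320312, 228.63694763183594), (92.80523681640625, 31.907133102416992), 13.054600715637207)
barT 400 [0.5494 0.226  0.2051] z [0.2003 0.2055 0.2066] ((567.12548828125, 228.65130615234375), (31.77796745300293, 92.14261627197266), 88.6490707397461)
spS 159 [0.5632 0.2294 0.1039] z [0.0991 0.1046 0.1064] ((565.15478515625, 228.3103790283203), (22.24913787841797, 20.784427642822266), 38.95582962036133)
```

View pics/s14c.png

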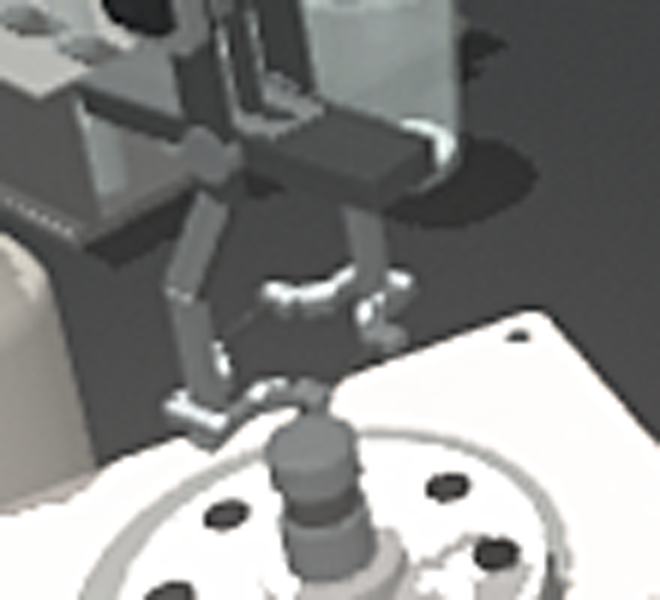

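View pics/t14c.png

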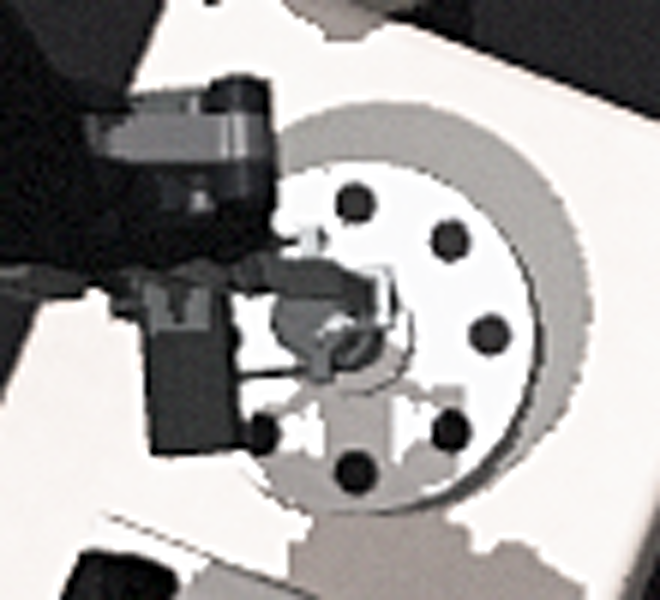

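```bash
cat > rc.py <<'E'
from h import *
def ext(P,c,zr,r,yaw=6.0,name='',out=True):
    a=np.radians(yaw);ex=np.array([np.cos(a),np.sin(a)]);ey=np.array([-np.sin(a),np.cos(a)])
    q=P.reshape(-1,3);q=q[(np.hypot(*(q[:,:2]-c).T)<r)&(q[:,2]>zr[0])&(q[:,2]<zr[1])]
    # drop isolated pts
    from scipy.spatial import cKDTree
    k=cKDTree(q);n=np.array([len(x) for x in k.query_ball_point(q,.005)]);q=q[n>=4]
    u=(q[:,:2]-c)@ex;v=(q[:,:2]-c)@ey
    lo=np.array([np.percentile(u,.7),np.percentile(v,.7)]);hi=np.array([np.percentile(u,99.3),np.percentile(v,99.3)])
    m=(lo+hi)/2;cc=np.array(c)+m[0]*ex+m[1]*ey
    print(name,len(q),'centre mm',(cc*1000).round(1),'size',((hi-lo)*1000).round(1),'z10/50/90',(np.percentile(q[:,2],[5,50,95])*1000).round(1));return cc
def go(tag,c):
    s=ctrl.state();x=Ro.from_rotvec(s['tool_rot']).as_matrix()[:,0];print('yaw',np.degrees(np.arctan2(x[1],x[0]))+90,'tz',Ro.from_rotvec(s['tool_rot']).as_matrix()[:,2])
    S=cloud('side',np.load(f'pics/s{tag}.npy'));T=cloud('top',np.load(f'pics/t{tag}.npy'));b=s['ee_pos'][2]+.0025
    yaw=np.degrees(np.arctan2(x[1],x[0]))+90
    ext(S,c,(b-.073,b-.064),.045,yaw,'ringS');ext(S,c,(b-.0015,b+.0025),.055,yaw,'barS');ext(T,c,(b-.001,b+.003),.055,yaw,'barT')
    ext(S,np.array([.5655,.2285]),(.1015,.109),.018,yaw,'spS')
if __name__=='__main__':
    import sys; s=ctrl.state();go(sys.argv[1],np.array(s['ee_pos'][:2]))
E
python3 rc.py 14
python3 - <<'E'
from rc import *
P=cloud('top',np.load('pics/top0.npy'));ext(P,np.array([.567,.228]),(.102,.11),.018,6,'spT0')
P=cloud('side',np.load('pics/side0.npy'));ext(P,np.array([.567,.228]),(.102,.11),.018,6,'spS0')
E
```

```text
yaw 6.201326396120123 tz [-0.00280872 -0.00103296 -0.99999552]
ringS 360 centre mm [564.1 228.5] size [43.6 67.7] z10/50/90 [133.6 136.1 139.6]
barS 59 centre mm [564.7 228.4] size [12.3 30.6] z10/50/90 [204.8 206.6 208.4]
barT 365 centre mm [566.9 227.7] size [90.3 27. ] z10/50/90 [205.2 206.2 208. ]
spS 133 centre mm [565.  227.7] size [20.3 21.2] z10/50/90 [102.4 104.9 106.2]
spT0 148 centre mm [568.1 228.5] size [22.6 22.3] z10/50/90 [103.3 106.4 108.6]
spS0 132 centre mm [565.4 228.1] size [21.4 21.2] z10/50/90 [102.5 104.9 106.3]
```

Emit:
drive_tool:
  offset:
    - [0, -0.002, 0.008]
    - [0, 0, 0.01]
    - [0, 0, 0.008]
    - [0, 0, 0]
    - [0, 0, 0]
  delta_rot:
    - [0, 0, 0]
    - [0, 0, 0]
    - [0, 0, 0]
    - [0, 0, 0]
    - [0, 0, 0]
  fingers: [20, 20, 20, 20, 20]

```text
t: 12.18
ee_pos: [0.569, 0.2289, 0.1917]
tool_rot: [2.338, -2.098, -0.001]
wrist_force: [0.2, 0.3, -3.6]
finger_gap: 0.367
```

```bash
python3 look.py 15 | head -1; python3 rc.py 15
```

```text
12.1833 [0.56901327 0.22887697 0.19174623] [ 2.33761108e+00 -2.09776697e+00 -6.46950642e-04] [ 0.19718254  0.33348182 -3.61898207] 31.36626274652248
yaw 6.196420530804986 tz [ 3.14003454e-04  1.12270836e-04 -9.99999944e-01]
ringS 377 centre mm [566.4 228.6] size [42.7 68.3] z10/50/90 [123.1 126.4 128.6]
barS 363 centre mm [566.6 229.2] size [89.9 28.8] z10/50/90 [193.5 194.  196.1]
barT 429 centre mm [569.6 227.5] size [91.  25.9] z10/50/90 [194.3 195.7 197.4]
spS 91 centre mm [564.4 227.6] size [19.7 21.1] z10/50/90 [102.1 104.6 105.9]
```

View pics/s15c.png

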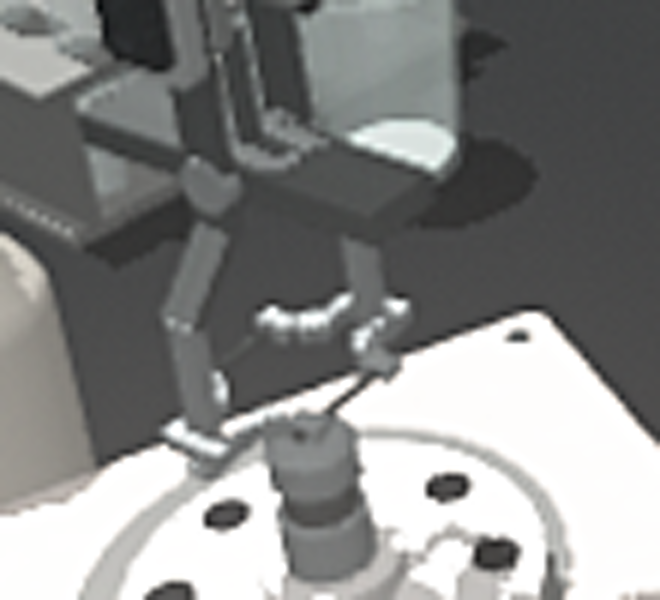

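Emit:
drive_tool:
  offset:
    - [0, 0.002, 0]
    - [0, 0, 0]
    - [0, 0, 0]
    - [0, 0, 0]
    - [0, 0, 0]
  delta_rot:
    - [0, 0, 0]
    - [0, 0, 0]
    - [0, 0, 0]
    - [0, 0, 0]
    - [0, 0, 0]
  fingers: [20, 20, 20, 20, 20]

```text
t: 12.7
ee_pos: [0.5683, 0.2289, 0.1923]
tool_rot: [-2.338, 2.098, -0.0]
wrist_force: [0.4, 0.4, -3.6]
finger_gap: 0.365
```

```bash
python3 look.py 16 | head -1; python3 rc.py 16
python3 - <<'E'
from h import *
from rc import *
for t in('16',):
  P=cloud('side',np.load(f'pics/s{t}.npy'))
  q=P.reshape(-1,3);q=q[(np.hypot(q[:,0]-.566,q[:,1]-.2285)<.045)&(q[:,2]>.112)&(q[:,2]<.135)];print(np.histogram(q[:,2],bins=np.arange(.112,.136,.001))[0])
E
```

```text
12.7 [0.56833163 0.22894053 0.19227735] [-2.33822051e+00  2.09806014e+00 -1.41401333e-04] [ 0.36335414  0.40115173 -3.55765807] 31.199549923553903
yaw 6.19918944005606 tz [ 1.35977205e-04  3.75515383e-05 -9.99999990e-01]
ringS 377 centre mm [566.1 228.9] size [42.9 67.8] z10/50/90 [123.5 127.  128.8]
barS 460 centre mm [566.4 229.7] size [90.5 28.6] z10/50/90 [193.5 194.4 195.6]
barT 436 centre mm [568.3 227.8] size [90.6 25.9] z10/50/90 [194.1 195.7 197.2]
spS 95 centre mm [564.4 227.8] size [20.6 21.8] z10/50/90 [102.2 104.6 105.8]
[  0   0   0   0   0   3   5   5   3   3   6  28  34  61  62 127  51   9
   4   8   5   8   7   0]
```

Emit:
drive_tool:
  offset:
    - [0, 0.001, 0.008]
    - [0, 0, 0.012]
    - [0, 0, 0.014]
    - [0, 0, 0.012]
    - [0, 0, 0.008]
  delta_rot:
    - [0, 0, 0]
    - [0, 0, 0]
    - [0, 0, 0]
    - [0, 0, 0]
    - [0, 0, 0]
  fingers: [20, 20, 20, 20, 20]

```text
t: 13.22
ee_pos: [0.5671, 0.2287, 0.1634]
tool_rot: [2.337, -2.097, -0.002]
wrist_force: [-0.9, 0.5, -3.0]
finger_gap: 0.367
```

Emit:
drive_tool:
  offset:
    - [0, 0, 0]
    - [0, 0, 0]
    - [0, 0, 0]
    - [0, 0, 0]
  delta_rot:
    - [0, 0, 0]
    - [0, 0, 0]
    - [0, 0, 0]
    - [0, 0, 0]
  fingers: [20, 20, 20, 20]

```text
t: 13.55
ee_pos: [0.5681, 0.229, 0.1657]
tool_rot: [-2.338, 2.098, -0.001]
wrist_force: [-0.4, -0.4, -2.3]
finger_gap: 0.365
```

```bash
python3 look.py 17 | head -1; python3 rc.py 17
```

```text
13.55 [0.56811772 0.22898028 0.165705  ] [-2.33777786e+00  2.09761694e+00 -6.49631824e-04] [-0.4251756  -0.36610738 -2.28389231] 31.147916219598386
yaw 6.197404261410725 tz [ 7.78642289e-04  2.42217818e-04 -9.99999668e-01]
ringS 428 centre mm [565.4 229. ] size [41.6 67.8] z10/50/90 [ 96.9 100.5 103.2]
barS 457 centre mm [566.1 229.4] size [90.9 29. ] z10/50/90 [166.9 167.8 169.2]
barT 400 centre mm [568.4 227.6] size [90.6 25.7] z10/50/90 [167.8 169.3 170.8]
spS 137 centre mm [565.3 226.4] size [20.6 24.2] z10/50/90 [102.  104.9 106.3]
```

View pics/s17c.png

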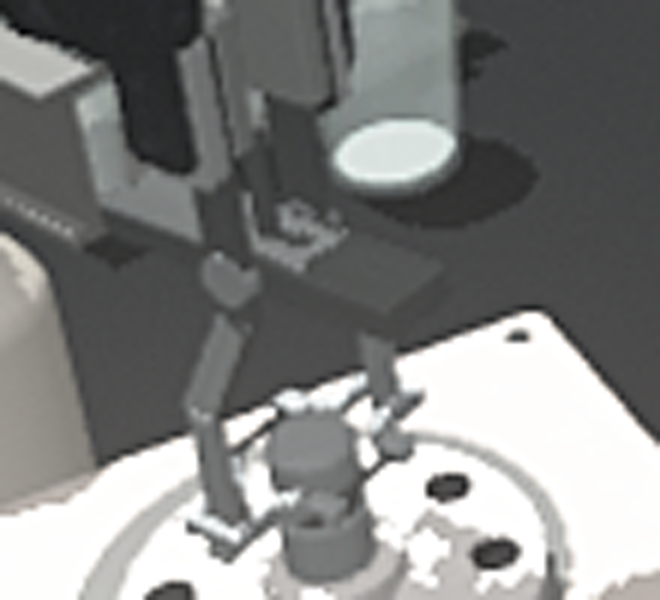

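View pics/t17c.png

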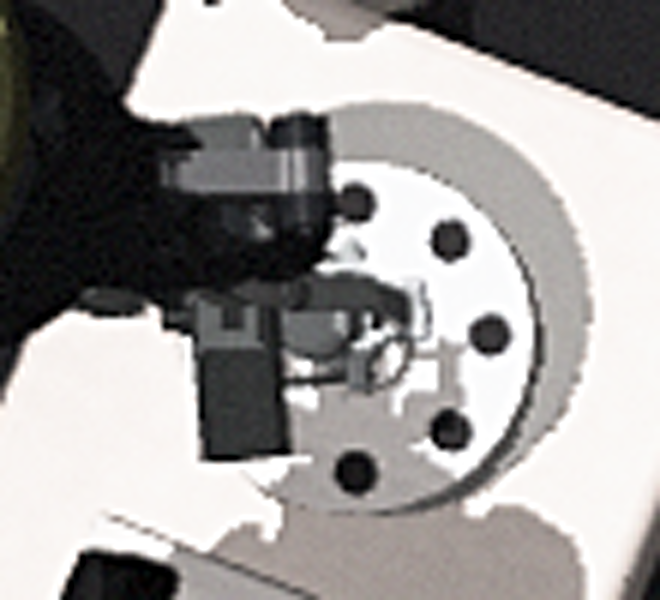

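Emit:
drive_tool:
  offset:
    - [0, 0, 0.006]
    - [0, 0, 0.008]
    - [0, 0, 0.006]
    - [0, 0, 0]
    - [0, 0, 0]
  delta_rot:
    - [0, 0, 0]
    - [0, 0, 0]
    - [0, 0, 0]
    - [0, 0, 0]
    - [0, 0, 0]
  fingers: [20, 20, 20, 20, 20]

```text
t: 14.07
ee_pos: [0.5674, 0.2288, 0.1545]
tool_rot: [2.338, -2.098, -0.001]
wrist_force: [-0.0, -0.8, -2.1]
finger_gap: 0.367
```

Emit:
drive_tool:
  offset:
    - [0, 0, 0]
    - [0, 0, 0]
    - [0, 0, 0]
    - [0, 0, 0]
  delta_rot:
    - [0, 0, 0]
    - [0, 0, 0]
    - [0, 0, 0]
    - [0, 0, 0]
  fingers: [20, 20, 20, 20]

```text
t: 14.4
ee_pos: [0.5679, 0.229, 0.1554]
tool_rot: [-2.338, 2.098, -0.0]
wrist_force: [-0.8, -0.2, -2.9]
finger_gap: 0.368
```

```bash
python3 look.py 18 | head -1; python3 rc.py 18
python3 - <<'E'
from h import *
im=cv2.imread('pics/s18.png');cv2.imwrite('pics/s18d.png',cv2.resize(im[230:300,190:260],(700,700),interpolation=cv2.INTER_CUBIC)[:600])
P=cloud('side',np.load('pics/s18.npy'))
for v in range(250,290): print(v,' '.join(f'{P[v,u,2]*1000:4.0f}' if P[v,u,2]>.075 else '   .' for u in range(196,242,1)))
E
```

```text
14.4 [0.56793968 0.22895107 0.15543135] [-2.33806493e+00  2.09784156e+00 -3.00096397e-04] [-0.76928015 -0.2146689  -2.86378229] 31.431852422107752
yaw 6.19687889179194 tz [ 2.30679672e-04  8.36585408e-05 -9.99999970e-01]
ringS 341 centre mm [564.2 228.4] size [40.5 68.5] z10/50/90 [86.2 90.  92.1]
barS 458 centre mm [565.6 229.9] size [91.1 27.6] z10/50/90 [156.6 157.5 158.7]
barT 404 centre mm [568.1 227.9] size [90.6 25.7] z10/50/90 [157.3 158.8 160.4]
spS 139 centre mm [564.8 227.7] size [21.4 21.2] z10/50/90 [102.1 104.8 106.2]
250    .    .    .    .    .    .    .    .    .    .    .  139  138  140  140  139  142  141  139    .    .    .    .    .    .    .    .    .    .    .    .    .    .    .  148  150  151  151  152  152  152  152  149  148    .    .
251    .    .    .    .    .    .    .    .    .    .  137  138  138  138  138  139  139  138    .    .    .    .    .    .    .    .    .    .    .    .    .    .    .    .    .  107  107  148  148  150  150  149    .    .    .    .
252    .    .    .    .    .    .    .    .    .    .  137  136  138  137  138  139  139  135 
[... 8097 characters left out ...]
87    .    .    .    .    .    .    .    .    .    .   81   82   83   83   85   87    .    .    .    .    .    .    .    .    .    .    .    .    .    .    .    .    .    .    .    .    .    .    .    .    .    .    .    .    .    .
288    .    .    .    .    .    .    .    .    .    .    .    .   81   82   81    .    .    .    .    .    .    .    .    .    .    .    .    .    .    .    .    .    .    .    .    .    .    .    .    .    .    .    .    .    .    .
289    .    .    .    .    .    .    .    .    .    .    .    .    .    .    .    .    .    .    .    .    .    .    .    .    .    .    .    .    .    .    .    .    .    .    .    .    .    .    .    .    .    .  471    .    .    .
```

View pics/s18d.png

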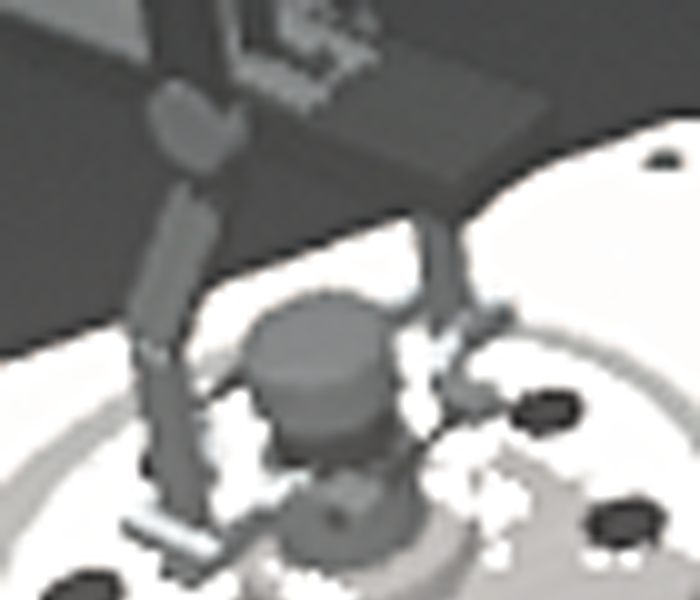

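Run:
```python
from h import *
s=ctrl.state();print(s['t'],s['ee_pos'],s['wrist_force'],s['finger_gap']*85.4)
fit(cloud('top',np.load('pics/t18.npy')),(.484,.292),(.092,.106),r=.03,name='lockT')
print(ctrl.hand_in())
```

```text
14.5 [0.56789727 0.22891784 0.15533053] [ 0.02116152  0.09205092 -2.89230209] 31.474248027239263
lockT 190 [0.4854 0.2909 0.0992] z [0.0938 0.0996 0.1026] ((485.67449951171875, 292.3756103515625), (21.07225799560547, 27.82484245300293), 65.00170135498047)
the job is handed in; nothing more can be done
None
```

The job is handed in at 14.5 s of the 58 s allowed. The lock is home, and the arm is holding the spread ring around the spindle at groove height with the pliers squeezed. No verdict came back, so this rests on my own last measurements.

**How it went**
- **Lock:** My first push passed over the grip without touching it. The visible fingertips were about 32 mm higher than the reported TCP height. I allowed for that and pushed again. The grip moved about 42 mm and met its end stop at about 13 N, and both cameras show it at the end of its track.
- **Pliers and ring:** I squeezed the handles with a 60 N grip, lifted pliers and ring straight out of the stand, and carried them to the mixer. I lowered them over the spindle in steps, re-centring on the way.

**Last checks**
- **Spread:** The ring measures about 68 mm over its ears, against 52 mm at rest, so each half is out about 8 mm. The jaws read a steady 31 mm. The plates should be 34 mm apart at full squeeze, so that reading runs a little low.
- **Centring:** The ring is within about 1 mm of the spindle axis. The tool is vertical, so the ring should be level.
- **Contact:** The wrist force was a steady 2.9 N downward and almost nothing sideways, which fits the weight of the pliers and ring alone.
- **Height (readings disagree):** The camera puts the ring's centre at about 89 mm, 1 mm above the groove. Working from the crossbar height and the stated 67–68 mm offset gives about 86 mm, 2 mm below it. Both are inside the ±3.5 mm limit, so I left it there.
- **Bystanders:** I saw no bystander moved in the pictures, but I did not measure them individually.

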